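Load a forging die into its shoe, then the shoe into the hammer bed

ROBOT

A 6-joint arm with a two-finger parallel gripper is mounted at the origin on the work surface. World frame = base frame: x ahead of the robot, y to its left, z up, the work surface at z = 0. Lengths are in m, angles in degrees, forces in N, time in s.
With the tool pointing down it reaches from about 0.35 to 0.875 m from the base axis. Payload 4.2 kg.
Tool frame: the origin (TCP) lies at the centre of the arm's flange, where the gripper is bolted on; the fingertips stand 182 mm ahead of it and the grasp point (between the pads) lies 164 mm ahead of it (manip.tcp_to_grasp is the distance from the TCP to the grasp point, in m); z points along the fingers, y is the direction in which the jaws open and shut (so a half turn about z gives the same grasp; the last joint's range is limited). The gripper opens to 87 mm and grips with 3 to 60 N. Pads are 19 mm wide; open, the fingers measure 117 mm over their backs; the gripper's body (75 mm by 190 mm) begins 51 mm behind the grasp point.
Start: joints at [-58.637, 22.042, 0.453, 0, -68.411, -14.817], TCP at [0.178, -0.599, 0.405] pointing down, gripper open.
Joint ranges: [-179.83, 179.83], [-69.29, 118.12], [-61.27, 80.66], [-181.25, 117.63], [-171.15, -9.14], [-177.46, 177.46]. Speed limits (degrees/s): [159.86, 159.86, 180, 180, 180, 180].

INTERFACE

Orientations are given as [roll, pitch, yaw] about the fixed x, y, z axes, in that order (R = Rz(yaw) Ry(pitch) Rx(roll)).
In Python, from plant import readout, optics, manip gives the robot as it stands.
- The arm moves only by the shell command python3 -m crank 'ROWS' [FORCE]. ROWS is JSON, a list of rows, each an object with "delta_pos": the shift along the tool's x, y, z in mm, a list of three; "turn": the turn, a rotation vector about the tool's x, y, z in units of 5 degrees (1.0 is 5 degrees), a list of three; "claw": the closure, from -1 (fully open) to 1 (shut). In form: [{"delta_pos": [tx, ty, tz], "turn": [wx, wy, wz], "claw": claw}, ...]. A call has 1 to 10 rows; each row shifts and turns the commanded pose from where the row before left it, along the tool's axes as they then stand; what a row does not reach is not made up. A row lasts 1/8 s, in which the tool goes at most 62.5 mm and 10.7 degrees, less where a joint would pass 70% of its speed; a pose out of reach is approached as far as the arm can. A call is refused whole if a number of a shift passes 62.5 or a number of a turn 1, either way. A call with a gripper value outside its range is refused whole. The fingers move at their own pace and stop on an object; FORCE is the grip in N (left out, the last holds). Time passes only in rows, so rows that do not move let the fingers close. It gives the time, the measured TCP pose, the force and the opening at its end, in the units of the state.
- readout.get_state(): the state, without advancing time (a new reading comes with each control period).
- optics.capture(name): name is "scene" or "top"; returns a dict with "img" (420x560x3 uint8, red, green, blue), "depth" (420x560 float32, m along the optical axis (not along the pixel's ray), 0 where there is no reading), "K" (3x3 intrinsics, pixels), "k1" (the pictures are not rectified: a ray, as slopes to the right and down, at radius r is drawn at 1 + k1 r^2 times it, then the intrinsics apply), "R" (3x3) and "t" (3): a world point X has camera coordinates R X + t. Camera axes: x right, y down, z forward; pixel columns grow to the right and rows downward; lengths in m; the calibration is good to about 2 mm. A picture is of the moment at which its call begins.
- manip.hand_in(): hands the job in, once; it reports no verdict.
The state is a dict: "time_s": time; "joints": joint angles; "qvel": joint speeds; "tau": joint torques, N m; "ee_pos": TCP position; "tcp_rot": TCP orientation; "force": force on the tool from outside, world axes, zero at the start; "wrist_torque": the same for the moment, N m; "width": finger opening in m.
Only numpy, scipy, OpenCV 4.12 (cv2) and the standard library are available. Lean on these libraries where they do the work, as an engineer would, in place of code of your own. Each camera call takes 0.05 s, during which the arm holds its last target.

TASK

Take the narrow die with the rounded crown from the tray and slide its foot under the lips of the steel shoe, fully home against the shoe's back wall, while the shoe is still in its loading nest. Then lift die and shoe together out of the nest, set them on the apron of the green hammer bed, slide the shoe under the bed's side gibs fully home against the back stop, and let go. Leave the two broad-headed dies, the pot of punches and the can where they are.

Things in the scene. Friction and masses are not known exactly. Their poses are not given: they have to be found in the camera images.
- fuller_die: The die to use: plain steel, 60 mm tall, about 0.38 kg, the only one without a broad head. Origin at the centre of its underside, z up. Foot 50 (x) x 30 (y) x 8 mm; above it a neck 40 (x) x 18 (y) mm whose top is a half-round crown of radius 9 mm along x. Same after a half turn about z. Starts upright in one of three places in the tray, its x axis within 0.5 rad of the robot's x, either way.
- die_grip (a point): Point on the die's axis, 42 mm above its underside, where to grip the neck by its two flat sides (18 mm wide along the die's y). Keep the fingertips at least 20 mm above the die's underside, to clear shoe and bed.
- flat_die: Another die, leave alone: steel, same foot and neck, broad flat head 46 x 34 mm, 60 mm tall. Origin at the centre of its underside.
- vee_die: Another die, leave alone: steel, same foot and neck, broad head 46 x about 38 mm with a V groove along x, about 65 mm tall. Origin at the centre of its underside.
- tray: Fixed shallow dark steel pan, 110 (x) x 240 (y) x 12 mm, floor 5 mm above the bench, walls 4 mm thick. The three dies stand in it in a row along its y, about 75 mm apart. It is on one side of the nest, the bed on the other. Origin at the centre of its underside.
- shoe: Loose dark steel die shoe, about 0.52 kg, lying in the nest. Origin on its underside, right below the fully seated die's origin; x points to its closed end, the slot is open at -x. Base plate 68 mm wide (y), 8 mm thick, x from -43 to +33 mm. On it side walls, x -27 to +25 mm, 34 mm apart inside, 52 mm over the outsides. The die's foot slides in along +x with 2 mm play each side.
- shoe_mouth (a point): Mouth of the shoe's slot, on its floor, 8 mm above the shoe's underside, at x = -27 mm. From here inwards two lips cover the foot: undersides 10.5 mm and tops 16.5 mm above the floor (2.5 mm play over the foot), 22 mm apart, the neck passing between. In front of it two cheeks, 16.5 mm high, flare outwards to x = -42 mm: set the foot down between them, or hold it just off the floor.
- shoe_wall (a point): Inner face of the shoe's back wall, on the slot floor at x = +25 mm: the die is home when its foot's end meets it. The lips then capture the foot: lifting the die by its neck lifts the shoe with it, hanging 2.5 mm lower, nearly balanced and held lengthwise by friction alone.
- nest: Fixed low aluminium loading nest, about 100 x 88 mm, plate 6 mm thick, with a 14 mm high back stop at +x, which the shoe is pushed against, and side rails 11 mm high, 3 mm clear of the shoe. Origin on its underside, about 1 mm short of below the shoe's origin when the shoe meets the stop. The shoe lies in it facing the same way and is lifted out straight up. Its x is within 0.3 rad of the robot's x.
- bed: Fixed green hammer bed. Origin on its underside, below the fully seated shoe's origin; x points to the back stop, whose face is at x = +33 mm, 47 mm high. Block 104 mm wide, x from -100 to +45 mm, with a flat floor 25 mm above the bench on which the shoe slides in along +x to x = 0. x is within 0.3 rad of the robot's x.
- bed_mouth (a point): Mouth of the bed's guideway, on its floor at x = -30 mm. From here to the stop: guides 72 mm apart (2 mm play each side of the shoe's base) and steel gibs over the edges of the shoe's base plate, undersides 11 mm and tops 19 mm above the floor (3 mm play above the plate), 56 mm apart. In front, two cheeks 16 mm high flare outwards to x = -57 mm.
- bed_apron (a point): Point on the bed's open apron, on its floor at x = -68 mm: with the shoe's origin here, or up to 4 mm farther out, the shoe stands between the cheeks just clear of the gibs, its rear overhanging the edge by about 11 to 15 mm, ready to be slid in along +x.
- punch_pot: Loose dark steel pot, 72 mm across, 68 mm tall, with punches standing up to 98 mm, to be left alone. Origin at the centre of its underside.
- oil_can: Loose closed aluminium can, 60 mm across, 98 mm tall, to be left alone. Origin at the centre of its underside.
Not all that is in view belongs to the job. What is shaped like the fuller_die but blue or turquoise is not meant.

How it is judged:
By the outcome, as a careful person would: the job done as asked, in the order asked, and still so for the second after the job is handed in, with the robot touching nothing.
It also fails if it takes over 67 s, if anything falls off the work surface, if the arm or the gripper's body presses on something with over 40 N, if the wrist force passes 120 N, or if a joint passes its speed limit or range.

## Working session

There is one attempt and no reset: what is moved stays moved. The work goes in short steps, Python scripts to look and compute and a shell command to move; the robot and the scene stay as the last step left them, time stands still between calls to the robot, and variables do not carry over. Pictures are saved under pics/ and viewed, and the job is handed in when it is done.

```bash
ls; mkdir -p pics
python3 - <<'E'
from plant import readout, optics, manip
import cv2,pickle
print(readout.get_state())
for n in ("scene","top"):
    c=optics.capture(n); pickle.dump(c,open(f"{n}0.pkl","wb"))
    cv2.imwrite(f"pics/{n}0.png",cv2.resize(c["img"][:,:,::-1],(800,600)))
    print(n,c["K"],c["k1"],c["R"],c["t"])
E
```

```text
pics
{'time_s': 0.0, 'joints': array([-5.86343599e+01,  2.20922901e+01,  3.79284456e-01, -2.75012717e-02,
       -6.84115212e+01, -1.48177263e+01]), 'qvel': array([ 0.06072657,  0.01594277,  0.04353661, -0.02117322,  0.03469879,
       -0.03890265]), 'tau': array([ 9.14977009e-04, -3.90662849e+01,  1.87401831e+01,  4.21977773e+00,
        1.09707413e-02, -2.01717089e-04]), 'ee_pos': array([ 0.17799778, -0.59890807,  0.40364353]), 'tcp_rot': array([ 1.79873078e+02, -7.14732003e-03, -1.63462225e+02]), 'force': array([-0.16877265, -0.26333597,  0.25811863]), 'wrist_torque': array([ 0.00618243,  0.02565675, -0.04387579]), 'width': 0.0869119210566107}
scene [[407.6389098   0.        277.3249084]
 [  0.        407.6389098 214.9888814]
 [  0.          0.          1.       ]] -0.06107946217146338 [[-0.86865155  0.49539874  0.00495652]
 [ 0.35334641  0.62652203 -0.69470603]
 [-0.34726186 -0.6017061  -0.7192767 ]] [ 0.42577304 -0.16299688  1.42608634]
top [[523.71907575   0.         282.92465245]
 [  0.         523.71907575 211.9190781 ]
 [  0.           0.           1.        ]] -0.08089252814462315 [[ 0.02398677 -0.99969751 -0.00543375]
 [-0.98912312 -0.02294334 -0.14528957]
 [ 0.14512095  0.00885968 -0.98937426]] [0.0453435  0.51164076 1.52758966]
```

View pics/scene0.png

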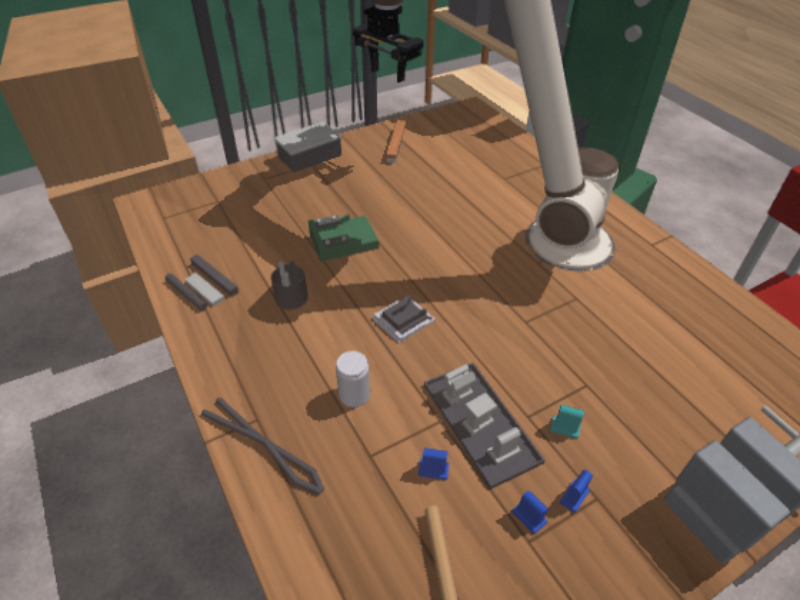

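View pics/top0.png

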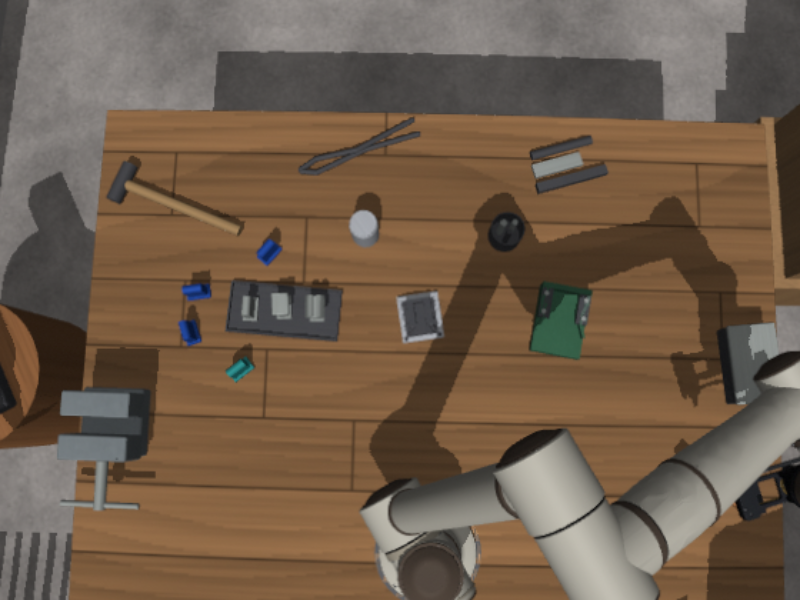

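Run:
```python
import cv2,pickle
t=pickle.load(open("top0.pkl","rb"))["img"][:,:,::-1]; s=pickle.load(open("scene0.pkl","rb"))["img"][:,:,::-1]
# crops: top u150-250,v190-245 ; nest/bed
cv2.imwrite("pics/tray.png",cv2.resize(t[190:245,150:250],(800,440),interpolation=cv2.INTER_CUBIC))
cv2.imwrite("pics/nestbed.png",cv2.resize(t[190:260,270:420],(800,373),interpolation=cv2.INTER_CUBIC))
cv2.imwrite("pics/trays.png",cv2.resize(s[250:345,290:390],(632,600),interpolation=cv2.INTER_CUBIC))
```

```text
(no output)
```

View pics/tray.png

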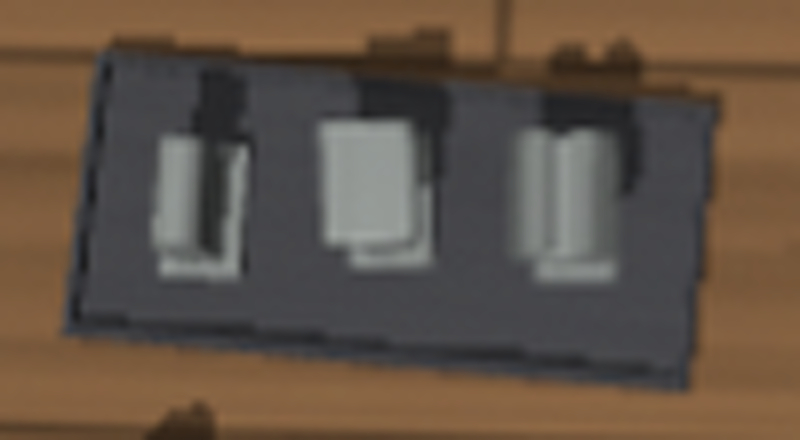

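View pics/trays.png

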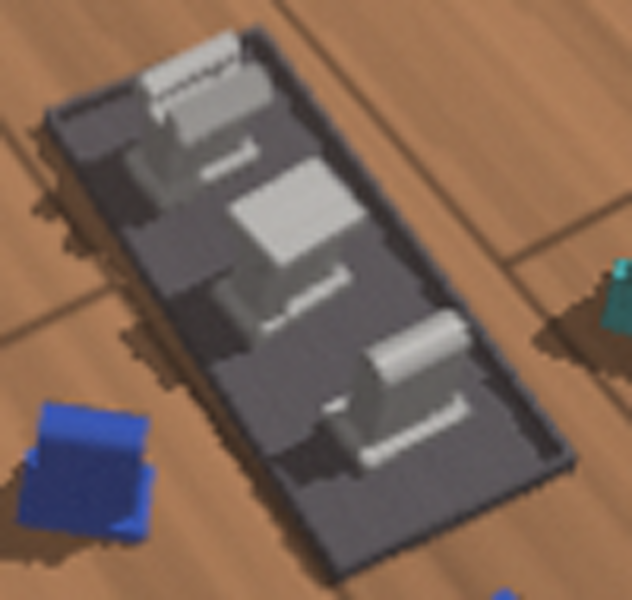

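View pics/nestbed.png

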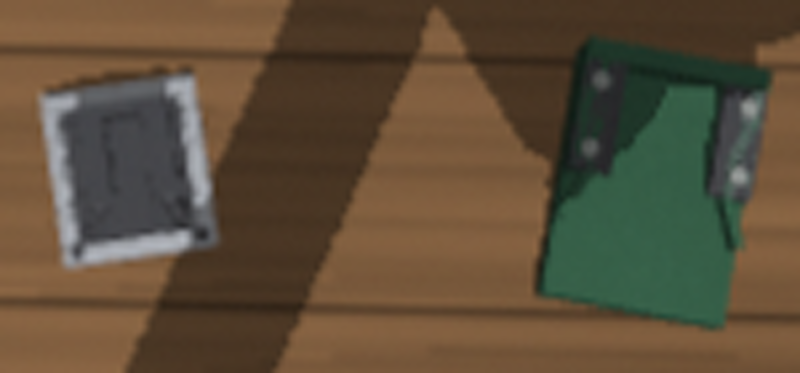

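```bash
cat > h.py <<'E'
import numpy as np,cv2,pickle
def load(n): return pickle.load(open(n+".pkl","rb"))
def rays(c,uv):
    D=np.array([c["k1"],0,0,0,0.])
    uv=np.asarray(uv,float).reshape(-1,1,2)
    # model: xd = x*(1+k1 r^2) = OpenCV
    return cv2.undistortPointsIter(uv,c["K"],D,None,None,(3,100,1e-12))[:,0]
def cloud(c):
    h,w=c["depth"].shape
    u,v=np.meshgrid(np.arange(w),np.arange(h))
    xy=rays(c,np.stack([u.ravel(),v.ravel()],1))
    z=c["depth"].ravel()
    P=np.c_[xy*z[:,None],z]
    X=(P-c["t"])@c["R"]
    X[z==0]=np.nan
    return X.reshape(h,w,3)
def proj(c,X):
    X=np.asarray(X,float).reshape(-1,3)
    D=np.array([c["k1"],0,0,0,0.])
    return cv2.projectPoints(X,cv2.Rodrigues(c["R"])[0],c["t"],c["K"],D)[0][:,0]
def onplane(c,uv,z):
    r=rays(c,uv); d=np.c_[r,np.ones(len(r))]@c["R"]; o=-c["R"].T@c["t"]
    return o+d*((z-o[2])/d[:,2])[:,None]
E
python3 - <<'E'
from h import *
for n in("top0","scene0"):
    c=load(n);X=cloud(c);m=np.isfinite(X[...,2])
    print(n,m.mean())
    s=7/5 if 1 else 1
    # table patch stats
    tb=m&(X[...,0]>0.3)&(X[...,0]<0.8)&(abs(X[...,1])<.5)&(abs(X[...,2])<.006)
    p=X[tb];A=np.c_[p[:,:2],np.ones(len(p))];k=np.linalg.lstsq(A,p[:,2],rcond=None)[0];print(k,(p[:,2]-A@k).std())
for uv in [(174,215),(197,213),(221,214),(294,221),(392,225),(255,158),(354,162),(235,185),(300,200)]:
    print(uv,cloud(load("top0"))[uv[1],uv[0]].round(4))
E
```

```text
top0 0.9960331632653061
[-7.72740000e-04 -3.39053403e-04 -3.50699304e-05] 0.002904537493617548
scene0 0.9962074829931973
[-0.00129473  0.00099663  0.00129749] 0.001955709651529714
(174, 215) [0.4903 0.3786 0.0613]
(197, 213) [0.4983 0.3112 0.0578]
(221, 214) [0.4968 0.2397 0.059 ]
(294, 221) [0.4868 0.0234 0.0147]
(392, 225) [ 0.4796 -0.2707  0.029 ]
(255, 158) [0.6599 0.1425 0.0933]
(354, 162) [ 0.6576 -0.149   0.0815]
(235, 185) [ 0.5966  0.2078 -0.0007]
(300, 200) [ 0.5545  0.0061 -0.0024]
```

```bash
cat > crop.py <<'E'
import sys; from h import *
def crop(n,u0,v0,w,h,k,out,gam=1.0,segs=None):
    c=load(n); im=c["img"][:,:,::-1][v0:v0+h,u0:u0+w].astype(float)/255
    im=(im**gam*255).astype(np.uint8)
    im=cv2.resize(im,None,fx=k,fy=k,interpolation=cv2.INTER_CUBIC)
    if segs is not None:
        for a,b in segs:
            p=(proj(c,np.array([a,b]))-[u0,v0]+.5)*k-.5
            cv2.line(im,tuple(np.int32(p[0].round())),tuple(np.int32(p[1].round())),(0,255,255),1,cv2.LINE_AA)
    for i in range(0,w,10): cv2.putText(im,str(u0+i),(i*k,8),0,.3,(255,255,255)); cv2.line(im,(i*k,9),(i*k,13),(255,255,255))
    for i in range(0,h,10): cv2.putText(im,str(v0+i),(0,i*k+4),0,.3,(255,255,255))
    cv2.imwrite(out,im)
E
python3 - <<'E'
from crop import *
crop("top0",272,198,44,44,13,"pics/nt.png",.5)
crop("scene0",256,202,54,40,14,"pics/ns.png",.5)
E
```

```text
(no output)
```

View pics/nt.png

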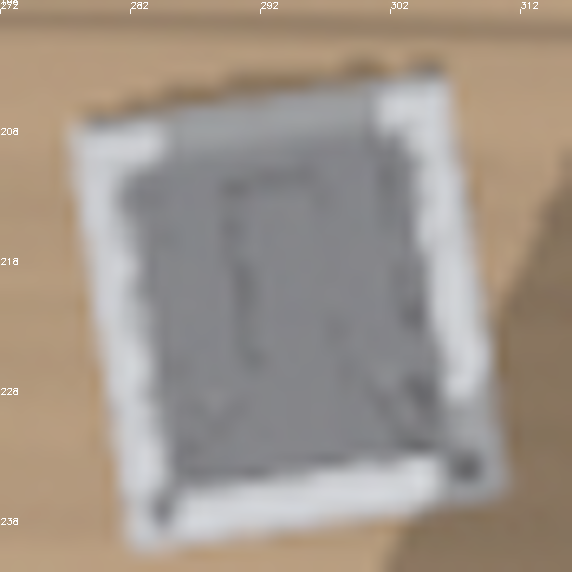

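View pics/ns.png

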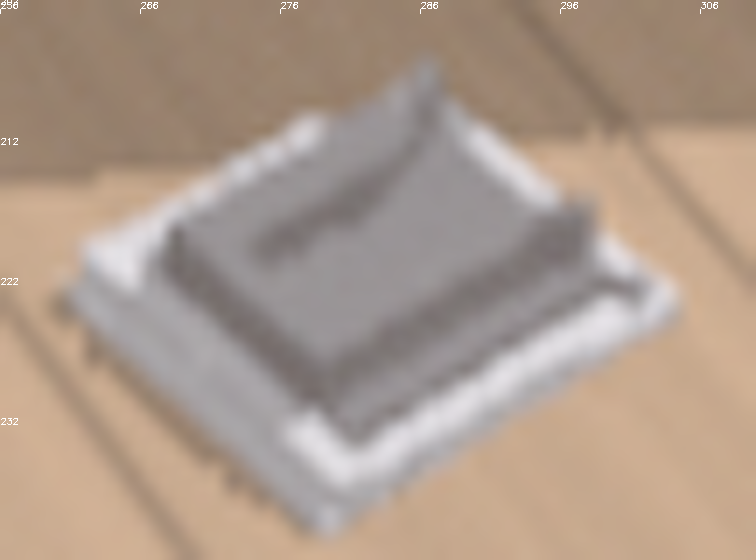

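```bash
cat > fit.py <<'E'
from crop import *
from scipy.optimize import minimize
def grads(c,s=0.8):
    im=cv2.GaussianBlur(np.sqrt(c["img"].astype(np.float32)/255),(0,0),s)
    return [(cv2.Sobel(im[...,k],cv2.CV_32F,1,0),cv2.Sobel(im[...,k],cv2.CV_32F,0,1)) for k in range(3)]
def tf(S,p):
    x,y,a=p[:3]; S=np.asarray(S,float)/1000; R=np.array([[np.cos(a),-np.sin(a),0],[np.sin(a),np.cos(a),0],[0,0,1]])
    return S@R.T+[x,y,0]
def score(c,G,segs,cap=0.35):
    tot=0;n=0
    for a,b in segs:
        t=np.linspace(.04,.96,25)[:,None]; uv=proj(c,a+(b-a)*t)
        d=uv[-1]-uv[0]; L=np.hypot(*d); nx,ny=-d[1]/L,d[0]/L
        mx=uv[:,0].astype(np.float32).reshape(-1,1); my=uv[:,1].astype(np.float32).reshape(-1,1)
        g=sum(abs(cv2.remap(gx,mx,my,1)*nx+cv2.remap(gy,mx,my,1)*ny) for gx,gy in G)/3
        tot+=np.minimum(g,cap).sum()*L; n+=25*L
    return tot/n
def fit(views,p0,rng=(.006,.006,.06)):
    # views: list of (cam, segs in mm)
    Gs=[grads(c) for c,_ in views]
    f=lambda p:-sum(score(c,G,tf(S,p)) for (c,S),G in zip(views,Gs))
    best=None
    for dx in np.linspace(-1,1,7):
        for dy in np.linspace(-1,1,7):
            for da in np.linspace(-1,1,7):
                p=np.array(p0)+np.array(rng)*[dx,dy,da]; v=f(p)
                if best is None or v<best[0]: best=(v,p)
    r=minimize(f,best[1],method="Nelder-Mead",options=dict(initial_simplex=best[1]+np.array([[0,0,0],[.002,0,0],[0,.002,0],[0,0,.02]]),xatol=1e-5,fatol=1e-6))
    return r.x,-r.fun
def rect(x0,x1,y0,y1,z,which="fblr"):
    c=dict(f=((x0,y0,z),(x0,y1,z)),b=((x1,y0,z),(x1,y1,z)),r=((x0,y0,z),(x1,y0,z)),l=((x0,y1,z),(x1,y1,z)))
    return [c[k] for k in which]
E
cat > run1.py <<'E'
from fit import *
T,S=load("top0"),load("scene0")
# die z0=5
foot=rect(-25,25,-15,15,13); crown=[((-20,-9,56),(20,-9,56)),((-20,9,56),(20,9,56)),((-20,0,65),(20,0,65))]
d_t=rect(-25,25,-15,15,13,"fr")+[((-20,-9,56),(20,-9,56)),((-20,9,56),(20,9,56))]
d_s=rect(-25,25,-15,15,13,"l")+[((-20,y,56),(20,y,56)) for y in(-9,9)]+[((20,9,13),(20,9,56)),((-20,9,13),(-20,9,56))]
bed_t=rect(-100,45,-52,52,25,"f")+[((-100,52,25),(-57,52,25)),((-100,-52,25),(-57,-52,25)),((-100,-52,0),(-100,-52,25))]
sh=rect(-43,33,-34,34,14,"f")+[]
nest=rect(-50,50,-44,44,6,"flr")
def show(v,p): return list(tf(v,p))
die={}
for nm,vw,p0 in [("die",[(T,d_t),(S,d_s)],(.485,.381,-.1)),("dieT",[(T,d_t)],(.485,.381,-.1)),("dieS",[(S,d_s)],(.485,.381,-.1)),
  ("bedT",[(T,bed_t)],(.487,-.272,-.15)),("bedS",[(S,bed_t)],(.487,-.272,-.15)),("bed",[(T,bed_t),(S,bed_t)],(.487,-.272,-.15)),
  ("nestT",[(T,rect(-50,50,-44,44,11,"lr")+rect(-50,50,-44,44,6,"f"))],(.487,.023,.13)),("nestS",[(S,rect(-50,50,-44,44,11,"lr")+rect(-50,50,-44,44,6,"f"))],(.487,.023,.13)),
  ]:
    p,v=fit(vw,p0,(.012,.012,.12)); print(nm,(p*1000).round(1)[:2],p[2].round(4),round(float(np.degrees(p[2])),2),round(v,3)); die[nm]=p
crop("top0",160,196,60,42,13,"pics/o1.png",.6,show(d_t,die["die"]))
crop("scene0",335,280,60,60,10,"pics/o2.png",.6,show(d_s,die["die"]))
crop("top0",365,190,60,62,9,"pics/o3.png",.6,show(bed_t,die["bed"]))
crop("scene0",210,145,62,46,12,"pics/o4.png",.6,show(bed_t,die["bed"]))
pickle.dump(die,open("fits.pkl","wb"))
E
python3 run1.py
```

```text
die [492.8 385. ] -0.0182 -1.04 0.599
dieT [492.9 386.5] -0.063 -3.61 0.35
dieS [495.7 388.9] 0.0102 0.58 0.295
bedT [ 509.1 -275.8] -0.1683 -9.64 0.276
bedS [ 511.2 -276.1] -0.1967 -11.27 0.246
bed [ 509.7 -276.5] -0.1822 -10.44 0.506
nestT [485.   24.6] 0.1724 9.88 0.345
nestS [488.8  19.7] 0.0415 2.38 0.288
```

View pics/o1.png

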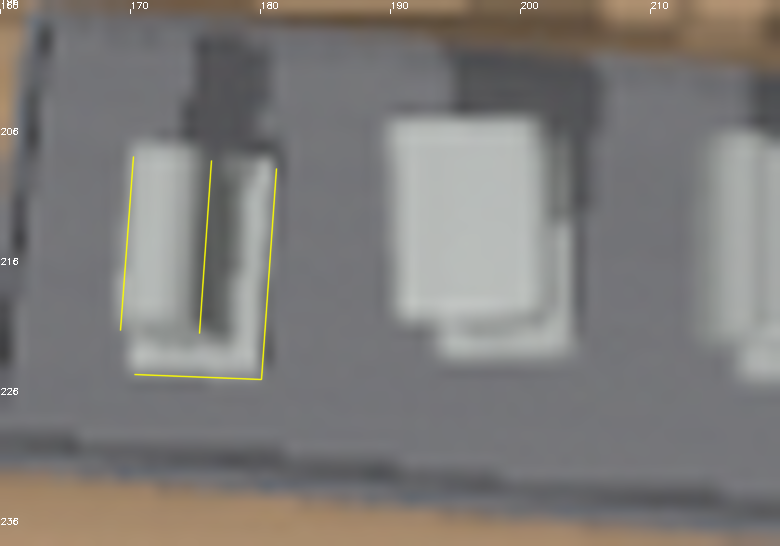

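View pics/o2.png

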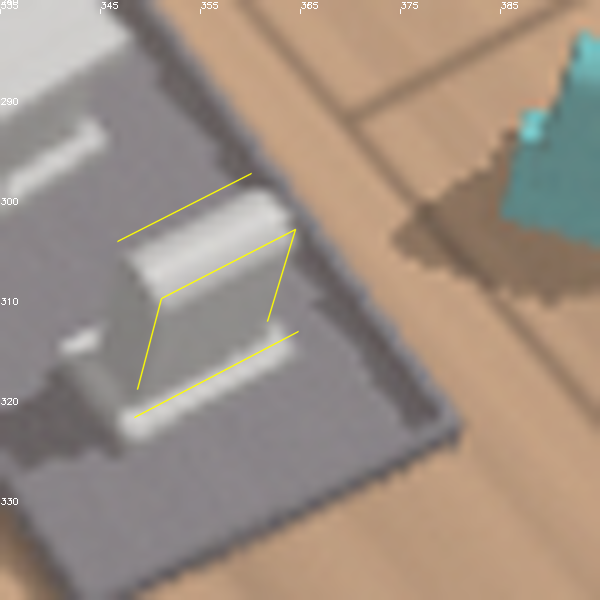

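View pics/o3.png

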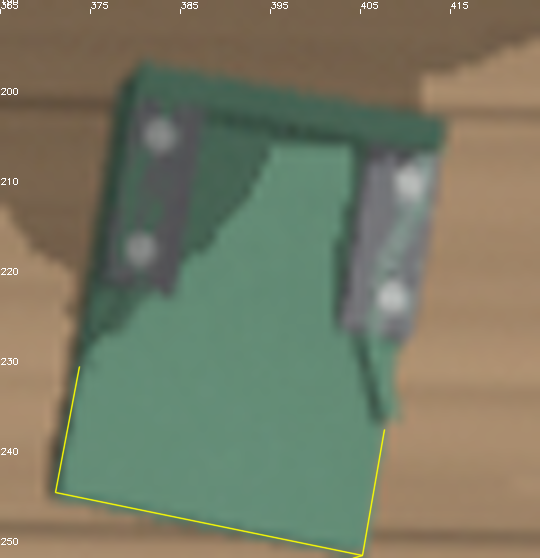

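View pics/o4.png

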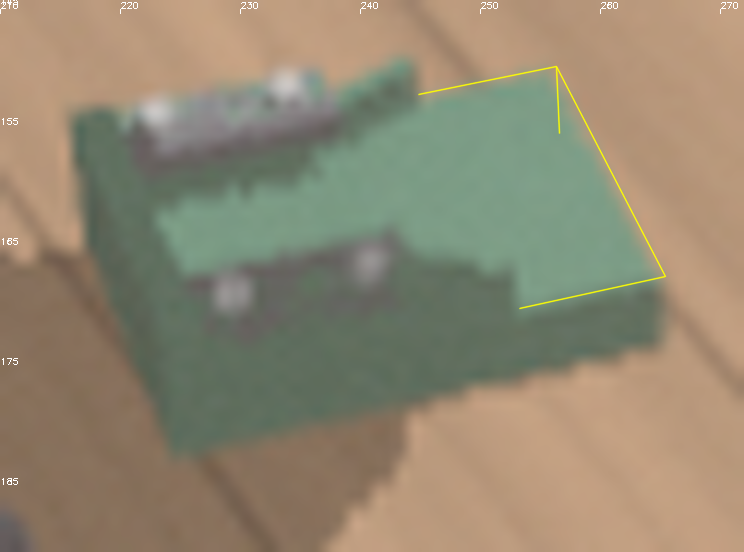

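```bash
cat > sil.py <<'E'
from fit import *
def box(x0,x1,y0,y1,z0,z1): return np.array([(x,y,z) for x in(x0,x1) for y in(y0,y1) for z in(z0,z1)],float)
K=6
def render(c,boxes,p,roi):
    u0,v0,w,h=roi; m=np.zeros((h*K,w*K),np.uint8)
    for b in boxes:
        q=(proj(c,tf(b,p))-[u0,v0]+.5)*K-.5
        cv2.fillConvexPoly(m,cv2.convexHull((q*16).round().astype(np.int32)),255,cv2.LINE_8,4)
    return cv2.resize(m,(w,h),interpolation=cv2.INTER_AREA).astype(float)/255
def gray_mask(c,roi):
    u0,v0,w,h=roi; im=c["img"][v0:v0+h,u0:u0+w].astype(float)
    s=(im[...,0]-im[...,2])/im.sum(2)   # wood ~ .3, gray 0
    return s
def green_mask(c,roi):
    u0,v0,w,h=roi; im=c["img"][v0:v0+h,u0:u0+w].astype(float)
    return (im[...,0]-im[...,1])/im.sum(2)
def soft(s,lo,hi): return np.clip((hi-s)/(hi-lo),0,1)
def sfit(obs,boxf,p0,steps):
    f=lambda p: sum(np.abs(render(c,boxf(p),p,roi)-m).mean() for c,roi,m in obs)
    best=None
    for k in range(3):
        x0=np.array(p0) if best is None else best.x
        sx=np.vstack([x0]+[x0+np.eye(len(x0))[i]*steps[i]*(1,-.6,.4)[k] for i in range(len(x0))])
        r=minimize(f,x0,method="Nelder-Mead",options=dict(initial_simplex=sx,xatol=1e-5,fatol=1e-7,maxiter=1500))
        if best is None or r.fun<best.fun: best=r
    return best.x,best.fun
def rep(n,p,v): print(n,(p[:2]*1000).round(1),"yaw",round(float(np.degrees(p[2])),2),(p[3:]).round(2),"err",round(v,4))
E
cat > run2.py <<'E'
from sil import *
import sys
T,S=load("top0"),load("scene0")
for n,c in(("C top",T),("C sc",S)): print(n,(-c["R"].T@c["t"]).round(3))
rt,rs=(270,196,50,50),(252,198,60,50)
g=gray_mask(T,rt); print(np.percentile(g,[2,10,25,50,75,95]).round(3)); g=gray_mask(S,rs); print(np.percentile(g,[2,10,25,50,75,95]).round(3))
obsT=(T,rt,soft(gray_mask(T,rt),.03,.28)); obsS=(S,rs,soft(gray_mask(S,rs),.03,.28))
def nb(p):
    c,L,W=p[3:6] if len(p)>3 else (-6,100,88)
    a,b=c-L/2,c+L/2;h=W/2
    return [box(a,b,-h,h,0,6),box(a+6,b,h-7,h,0,11),box(a+6,b,-h,-h+7,0,11),box(33,b,-26,26,0,14),box(-27,33,-26,26,6,30.5)]
for n,o in(("T",[obsT]),("S",[obsS]),("TS",[obsT,obsS])):
    p,v=sfit(o,nb,(.487,.023,.15,-6,100,88),(.004,.004,.05,2,2,2)); rep("nest "+n,p,v)
rt,rs=(362,188,62,66),(205,145,70,45)
gt,gs=green_mask(T,rt),green_mask(S,rs)
print(np.percentile(gt,[2,10,25,50,75,95]).round(3),np.percentile(gs,[2,10,25,50,75,95]).round(3))
def gm(c,roi): return np.maximum(soft(green_mask(c,roi),-.02,.09),soft(gray_mask(c,roi),.03,.25))
obsT=(T,rt,gm(T,rt)); obsS=(S,rs,gm(S,rs))
bb=lambda p:[box(-100,45,-52,52,0,25),box(-30,45,-52,-36,0,44),box(-30,45,36,52,0,44),box(33,45,-52,52,0,47),box(-57,-30,46,52,0,41),box(-57,-30,-52,-46,0,41)]
for n,o in(("T",[obsT]),("S",[obsS]),("TS",[obsT,obsS])):
    p,v=sfit(o,bb,(.509,-.276,-.18),(.004,.004,.05)); rep("bed "+n,p,v)
m=np.hstack([obsT[2],render(T,bb(p),p,rt)]);cv2.imwrite("pics/m1.png",cv2.resize((m*255).astype(np.uint8),None,fx=6,fy=6))
E
python3 run2.py
```

```text
C top [0.283 0.044 1.586]
C sc [0.923 0.749 0.91 ]
[-0.027 -0.023 -0.018  0.227  0.231  0.236]
[-0.002  0.013  0.058  0.214  0.218  0.223]
nest T [494.   25.4] yaw 9.66 [ -7.74 102.24  91.42] err 0.1158
nest S [489.6  25.6] yaw 9.42 [ -1.39 103.95  91.31] err 0.1921
nest TS [493.8  25.6] yaw 9.75 [ -6.79 103.5   91.56] err 0.3126
[-0.193 -0.188 -0.183  0.115  0.121  0.126] [-0.131 -0.123 -0.071  0.12   0.124  0.128]
bed T [ 510.6 -276.7] yaw -9.45 [] err 0.0496
bed S [ 511.4 -275.3] yaw -9.62 [] err 0.1017
bed TS [ 510.9 -276.5] yaw -9.67 [] err 0.1558
```

```bash
cat > run3.py <<'E'
from sil import *
T,S=load("top0"),load("scene0")
exec(open("run2.py").read().split("for n,o in")[0].split("print(n,(-c")[0].rsplit("\n",1)[0])
rt,rs=(270,196,50,50),(252,198,60,50)
obsT=(T,rt,soft(gray_mask(T,rt),-.01,.222)); obsS=(S,rs,soft(gray_mask(S,rs),.01,.21))
def nb(p):
    c,L,W=p[3:6]
    a,b=c-L/2,c+L/2;h=W/2
    return [box(a,b,-h,h,0,6),box(a+6,b,h-7,h,0,11),box(a+6,b,-h,-h+7,0,11),box(33,b,-26,26,0,14),box(-27,33,-26,26,6,30.5)]
for n,o in(("T",[obsT]),("S",[obsS]),("TS",[obsT,obsS])):
    p,v=sfit(o,nb,(.492,.024,.16,-6,100,88),(.004,.004,.05,2,2,2)); rep("nest "+n,p,v)
pk=onplane(T,[(285.2,234.8),(305.5,232.2)],.014);print(pk.round(4),pk.mean(0))
a=np.radians(9.6);m=pk.mean(0)[:2];print("shoe origin",m+.043*np.array([np.cos(a),np.sin(a)]))
p=np.array([.4905,.0255,a])
sh=rect(-43,33,-34,34,14)+rect(-27,33,-26,26,30.5)+[((-27,-11,30.5),(25,-11,30.5)),((-27,11,30.5),(25,11,30.5)),((25,-11,30.5),(25,11,30.5))]
crop("top0",272,198,44,44,13,"pics/n1.png",.5,tf(sh,p)); crop("scene0",256,202,54,40,14,"pics/n2.png",.5,tf(sh,p))
E
python3 run3.py
```

```text
nest T [491.8  25.1] yaw 9.76 [ -5.59 100.61  89.81] err 0.0073
nest S [492.6  26.4] yaw 9.29 [ -4.53 100.91  88.39] err 0.0247
nest TS [493.5  25.5] yaw 9.61 [ -7.   100.52  89.57] err 0.0387
[[ 0.4443  0.0491  0.014 ]
 [ 0.4536 -0.012   0.014 ]] [0.44898328 0.01856154 0.014     ]
shoe origin [0.49138111 0.0257326 ]
```

View pics/n1.png

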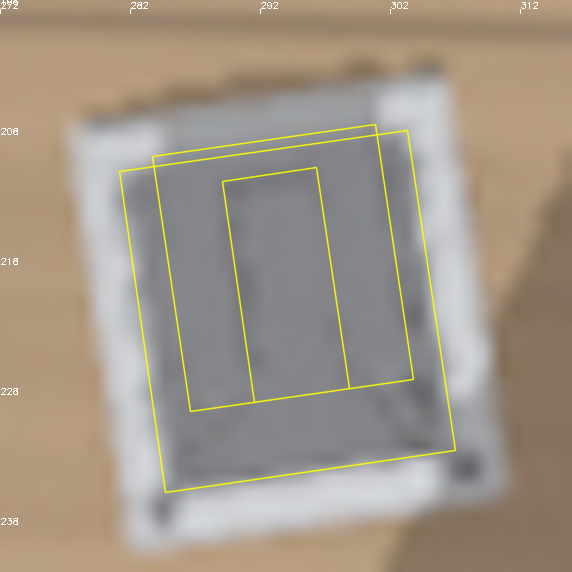

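View pics/n2.png

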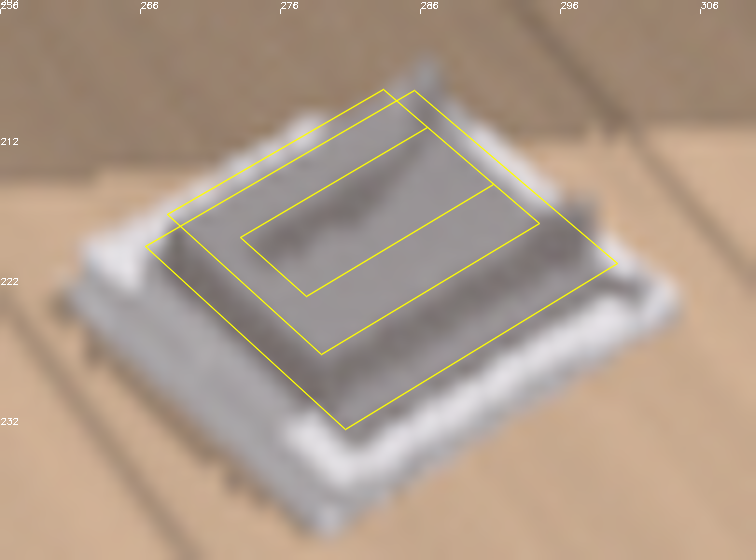

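```bash
cat > dw.py <<'E'
from sil import *
def die_wire(z0):
    arc=[(9*np.cos(t),51+9*np.sin(t)) for t in np.linspace(0,np.pi,9)]
    w=rect(-25,25,-15,15,8)+rect(-25,25,-15,15,0)
    for x in(-20,20):
        w+=[((x,a[0],a[1]),(x,b[0],b[1])) for a,b in zip(arc,arc[1:])]+[((x,s*9,8),(x,s*9,51)) for s in(-1,1)]
    w+=[((-20,y,z),(20,y,z)) for y,z in((-9,51),(9,51),(0,60),(6.4,57.4),(-6.4,57.4))]
    return np.array(w,float)+[0,0,z0]
E
python3 - <<'E'
from dw import *
p=np.array([.4935,.3845,np.radians(-5)])
crop("top0",160,196,40,42,14,"pics/d1.png",.6,tf(die_wire(5),p))
crop("scene0",335,290,45,40,14,"pics/d2.png",.6,tf(die_wire(5),p))
E
```

```text
(no output)
```

View pics/d1.png

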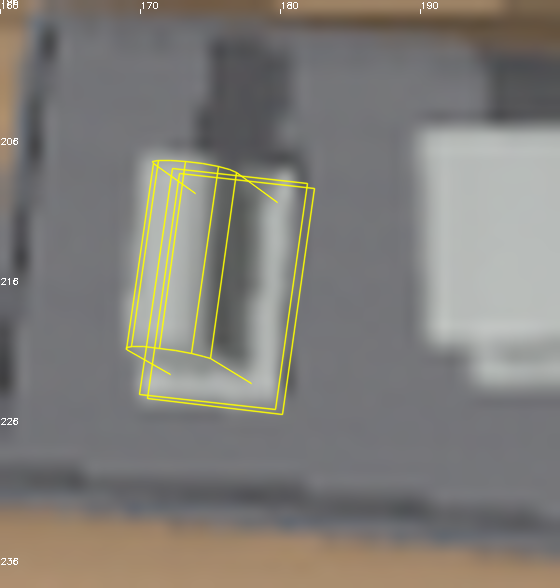

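View pics/d2.png

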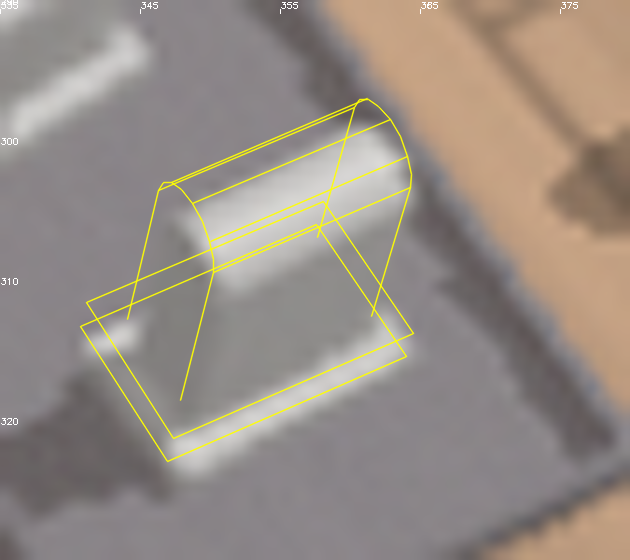

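```bash
cat > plan.py <<'E'
import sys,numpy as np
from plant import readout
from scipy.spatial.transform import Rotation as Ro
def plan(x,y,zg,yaw,p0=None,w0=None,n=None):
    """target grasp point; prints tool-frame delta (mm) after/before turn"""
    s=readout.get_state(); p=np.array(s["ee_pos"]) if p0 is None else np.array(p0)
    R=Ro.from_euler("xyz",s["tcp_rot"],degrees=True) if w0 is None else Ro.from_euler("xyz",w0,degrees=True)
    T=Ro.from_euler("xyz",[180,0,yaw],degrees=True)
    d=np.array([x,y,zg+.164])-p
    rv=(R.inv()*T).as_rotvec(degrees=True)/5
    print("pos",(p*1000).round(1),"rot",R.as_euler("xyz",degrees=True).round(2),"t",round(s["time_s"],2))
    print("delta tool mm",(R.inv().apply(d)*1000).round(2),"in target tool frame",(T.inv().apply(d)*1000).round(2),"turn units",rv.round(3))
if __name__=="__main__": plan(*map(float,sys.argv[1:5]))
E
python3 plan.py .50 -.10 .24 -163.46; python3 plan.py .4925 .386 .15 176.5
```

```text
pos [ 178.  -598.9  403.8] rot [ 179.89   -0.   -163.46] t 0.1
delta tool mm [-450.71  386.63    0.49] in target tool frame [-4.5073e+02  3.8661e+02 -2.4000e-01] turn units [ 0.023 -0.001 -0.001]
pos [ 178.  -598.9  403.8] rot [ 179.89   -0.   -163.46] t 0.1
delta tool mm [-581.85  854.49   91.41] in target tool frame [-253.81 1002.29   89.76] turn units [ 0.022 -0.005  4.007]
```

```bash
python3 -m crank '[{"delta_pos":[-45,38.6,0],"turn":[0,0,0],"claw":0},{"delta_pos":[-45,38.6,0],"turn":[0,0,0],"claw":0},{"delta_pos":[-45,38.6,0],"turn":[0,0,0],"claw":0},{"delta_pos":[-45,38.6,0],"turn":[0,0,0],"claw":0},{"delta_pos":[-45,38.6,0],"turn":[0,0,0],"claw":0},{"delta_pos":[-45,38.6,0],"turn":[0,0,0],"claw":0},{"delta_pos":[-45,38.6,0],"turn":[0,0,0],"claw":0},{"delta_pos":[-45,38.6,0],"turn":[0,0,0],"claw":0},{"delta_pos":[-45,38.6,0],"turn":[0,0,0],"claw":0},{"delta_pos":[-45,38.6,0],"turn":[0,0,0],"claw":0}]' 30; python3 plan.py .4925 .386 .15 176.5
```

```text
time_s: 1.35
ee_pos: [0.5, -0.099, 0.4046]
tcp_rot: [180.0, -0.0, -163.4]
force: [1.2, -0.5, 0.5]
width: 0.0439
pos [500.  -99.  404.6] rot [ 1.8000e+02 -2.0000e-02 -1.6343e+02] t 1.35
delta tool mm [-131.13  467.05   90.6 ] in target tool frame [ 37.11 483.68  90.61] turn units [ 0.000e+00 -4.000e-03  4.013e+00]
```

```bash
python3 -m crank '[{"delta_pos":[0,0,0],"turn":[0,0,1],"claw":0},{"delta_pos":[0,0,0],"turn":[0,0,1],"claw":0},{"delta_pos":[0,0,0],"turn":[0,0,1],"claw":0},{"delta_pos":[0,0,0],"turn":[0,0,1],"claw":0},{"delta_pos":[4.1,53.7,10],"turn":[0,0,0],"claw":0},{"delta_pos":[4.1,53.7,10],"turn":[0,0,0],"claw":0},{"delta_pos":[4.1,53.7,10],"turn":[0,0,0],"claw":0},{"delta_pos":[4.1,53.7,10],"turn":[0,0,0],"claw":0},{"delta_pos":[4.1,53.7,10],"turn":[0,0,0],"claw":0},{"delta_pos":[4.1,53.7,10],"turn":[0,0,0],"claw":0}]' && python3 -m crank '[{"delta_pos":[4.1,53.7,10],"turn":[0,0,0],"claw":0},{"delta_pos":[4.1,53.7,10],"turn":[0,0,0],"claw":0},{"delta_pos":[4.1,53.7,10],"turn":[0,0,0],"claw":0},{"delta_pos":[0,0,0],"turn":[0,0,0],"claw":0},{"delta_pos":[0,0,0],"turn":[0,0,0],"claw":0}]'; python3 plan.py .4925 .386 .047 176.5
python3 - <<'E'
from plant import optics
import pickle
for n in("top","scene"): pickle.dump(optics.capture(n),open(n+"1.pkl","wb"))
from crop import *
crop("top1",150,180,80,75,10,"pics/a1.png",.7)
crop("scene1",300,230,100,110,6,"pics/a2.png",.7)
E
```

```text
time_s: 2.6
ee_pos: [0.4939, 0.2239, 0.3442]
tcp_rot: [-180.0, -0.0, 176.6]
force: [1.4, 0.1, -1.0]
width: 0.0437
time_s: 3.22
ee_pos: [0.4915, 0.3835, 0.3141]
tcp_rot: [-179.9, -0.1, 176.6]
force: [0.1, -0.7, 0.3]
width: 0.0434
pos [491.5 383.5 314.1] rot [-1.7992e+02 -6.0000e-02  1.7656e+02] t 3.23
delta tool mm [ -0.98   2.73 103.09] in target tool frame [ -0.86   2.59 103.1 ] turn units [-0.016 -0.012  0.012]
```

View pics/a1.png

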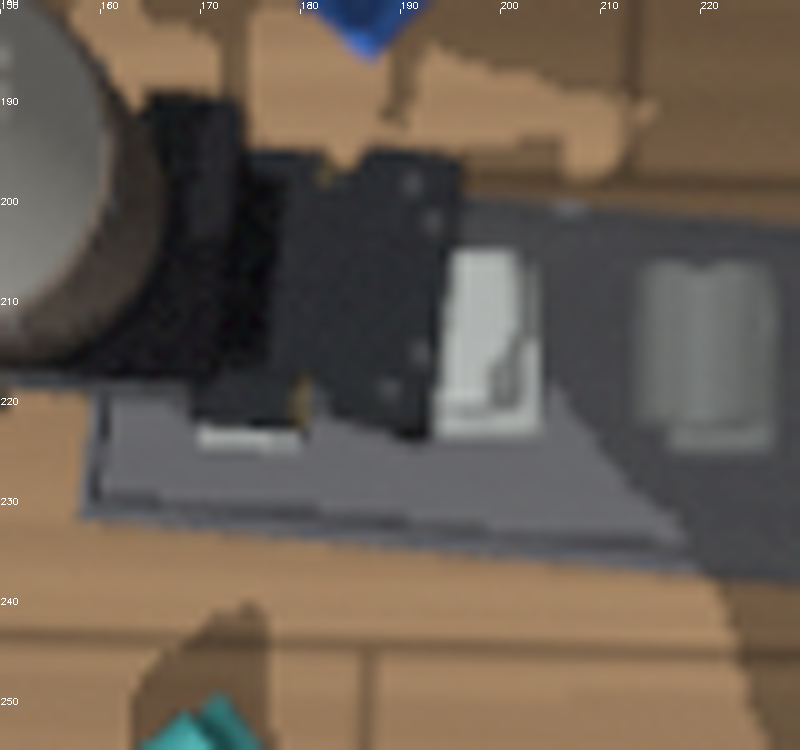

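View pics/a2.png

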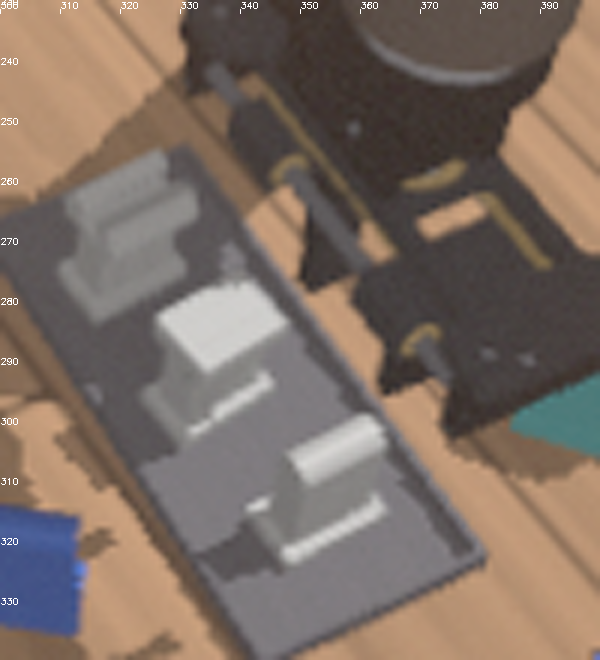

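```bash
python3 -m crank '[{"delta_pos":[-0.9,2.6,35],"turn":[0,0,0],"claw":0},{"delta_pos":[0,0,35],"turn":[0,0,0],"claw":0},{"delta_pos":[0,0,20],"turn":[0,0,0],"claw":0},{"delta_pos":[0,0,13],"turn":[0,0,0],"claw":0},{"delta_pos":[0,0,0],"turn":[0,0,0],"claw":0},{"delta_pos":[0,0,0],"turn":[0,0,0],"claw":0}]'; python3 plan.py .4925 .386 .047 176.5
python3 - <<'E'
from plant import optics
import pickle
for n in("scene",): pickle.dump(optics.capture(n),open(n+"2.pkl","wb"))
from crop import *
crop("scene2",310,250,90,90,6,"pics/a3.png",.7)
E
```

```text
time_s: 4.08
ee_pos: [0.4932, 0.3863, 0.213]
tcp_rot: [179.9, 0.1, 176.5]
force: [0.1, -0.2, 0.5]
width: 0.0439
pos [493.2 386.3 213. ] rot [1.7991e+02 8.0000e-02 1.7654e+02] t 4.08
delta tool mm [ 0.68 -0.36  1.98] in target tool frame [ 0.68 -0.35  1.99] turn units [0.019 0.016 0.008]
```

View pics/a3.png

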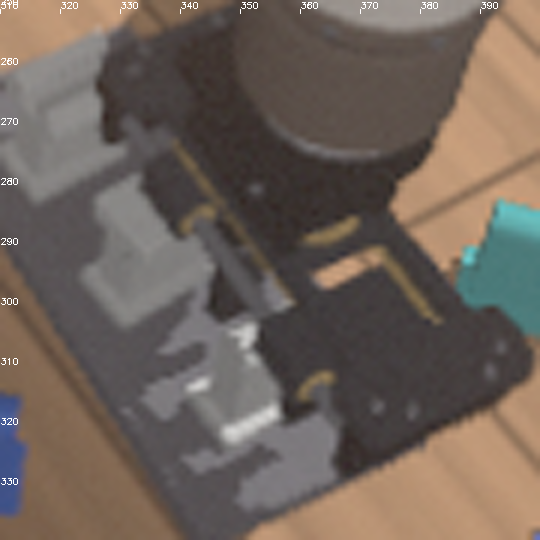

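```bash
python3 -m crank '[{"delta_pos":[0,0,2],"turn":[0,0,0],"claw":0},{"delta_pos":[0,0,0],"turn":[0,0,0],"claw":1},{"delta_pos":[0,0,0],"turn":[0,0,0],"claw":1},{"delta_pos":[0,0,0],"turn":[0,0,0],"claw":1},{"delta_pos":[0,0,0],"turn":[0,0,0],"claw":1},{"delta_pos":[0,0,0],"turn":[0,0,0],"claw":1}]' 50; python3 plan.py .4925 .386 .15 176.5
```

```text
time_s: 4.88
ee_pos: [0.493, 0.3868, 0.21]
tcp_rot: [179.9, 0.1, 176.6]
force: [1.4, 2.3, -0.0]
width: 0.0178
pos [493.  386.8 210. ] rot [1.7992e+02 6.0000e-02 1.7657e+02] t 4.88
delta tool mm [   0.31   -0.65 -103.97] in target tool frame [   0.41   -0.79 -103.97] turn units [0.016 0.011 0.014]
```

```bash
python3 -m crank '[{"delta_pos":[0,0,-15],"turn":[0,0,0],"claw":1},{"delta_pos":[0,0,-40],"turn":[0,0,0],"claw":1},{"delta_pos":[0,0,-40],"turn":[0,0,0],"claw":1},{"delta_pos":[0,0,-10],"turn":[0,0,-0.6],"claw":1},{"delta_pos":[0,0,0],"turn":[0,0,-1],"claw":1},{"delta_pos":[0,0,0],"turn":[0,0,-1],"claw":1},{"delta_pos":[0,0,0],"turn":[0,0,0],"claw":1}]'; python3 plan.py .435 .0161 .15 -170.5
```

```text
time_s: 5.75
ee_pos: [0.4924, 0.3856, 0.3145]
tcp_rot: [-179.9, -0.1, -170.5]
force: [-0.9, 0.5, -4.1]
width: 0.0175
pos [492.4 385.6 314.5] rot [-1.7992e+02 -1.2000e-01 -1.7054e+02] t 5.75
delta tool mm [ 117.3  -355.02    1.2 ] in target tool frame [ 117.58 -354.93    0.49] turn units [-0.015 -0.023 -0.009]
```

```bash
python3 -m crank '[{"delta_pos":[14.7,-44.4,0],"turn":[0,0,0],"claw":1},{"delta_pos":[14.7,-44.4,0],"turn":[0,0,0],"claw":1},{"delta_pos":[14.7,-44.4,0],"turn":[0,0,0],"claw":1},{"delta_pos":[14.7,-44.4,0],"turn":[0,0,0],"claw":1},{"delta_pos":[14.7,-44.4,0],"turn":[0,0,0],"claw":1},{"delta_pos":[14.7,-44.4,0],"turn":[0,0,0],"claw":1},{"delta_pos":[14.7,-44.4,0],"turn":[0,0,0],"claw":1},{"delta_pos":[14.7,-44.4,20],"turn":[0,0,0],"claw":1},{"delta_pos":[0,0,20],"turn":[0,0,0],"claw":1},{"delta_pos":[0,0,0],"turn":[0,0,0],"claw":1}]'; python3 plan.py .435 .0161 .11 -170.5
python3 - <<'E'
from plant import optics
import pickle
for n in("scene","top"): pickle.dump(optics.capture(n),open(n+"3.pkl","wb"))
from dw import *
p=np.array([.435,.0161,np.radians(9.5)])
crop("scene3",250,160,80,85,7,"pics/b1.png",.6,tf(die_wire(68),p))
crop("top3",250,180,80,85,7,"pics/b2.png",.6)
E
```

```text
time_s: 7.0
ee_pos: [0.4349, 0.0156, 0.274]
tcp_rot: [-180.0, -0.2, -170.6]
force: [0.5, 0.4, -3.7]
width: 0.0179
pos [434.9  15.6 274. ] rot [-179.95   -0.22 -170.6 ] t 7.0
delta tool mm [-0.17  0.46 -0.02] in target tool frame [-0.17  0.46 -0.02] turn units [-0.009 -0.044 -0.021]
```

View pics/b1.png

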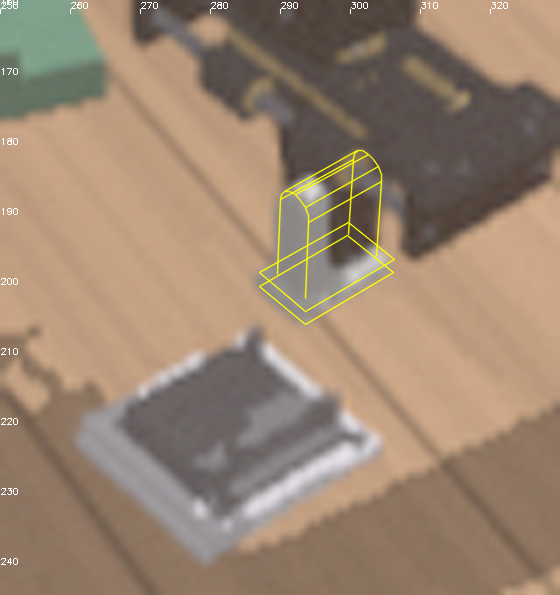

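View pics/b2.png

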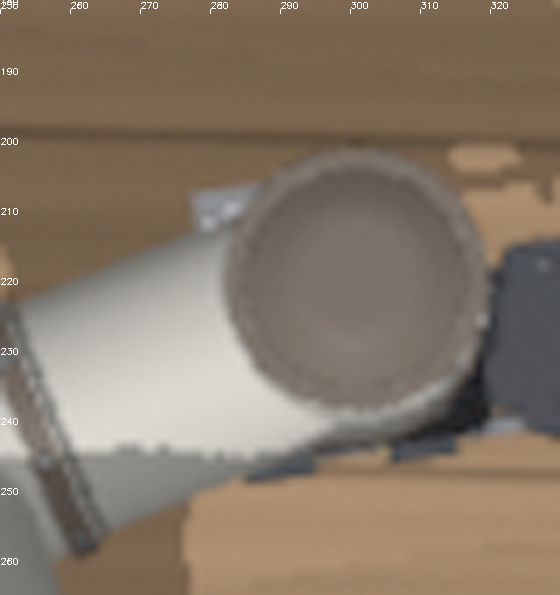

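Run:
```python
from dw import *
p=np.array([.4349,.0156,np.radians(9.4)])
crop("scene3",284,178,26,30,20,"pics/b3.png",.6,tf(die_wire(68),p))
crop("scene3",256,204,54,40,14,"pics/b4.png",.6)
```

```text
(no output)
```

View pics/b3.png

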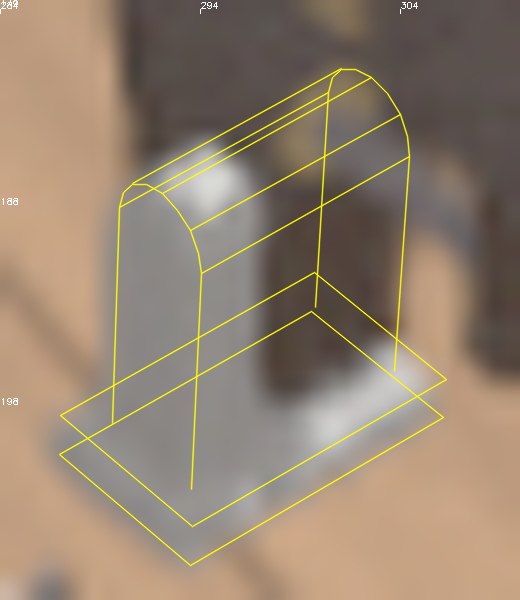

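View pics/b4.png

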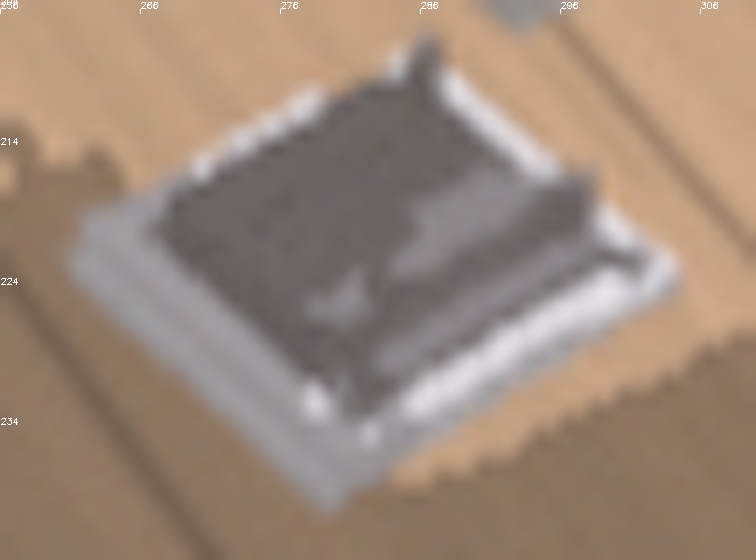

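Run:
```python
from dw import *
S=load("scene3");S0=load("scene0")
de=[((25,-15,0),(25,15,0)),((-25,15,0),(25,15,0)),((20,-9,8),(20,-9,51)),((25,-15,0),(25,-15,8))]
de=list(np.array(de,float)+[0,0,68])
for z in(66,67,68,69):
    dd=list(np.array(de)+[0,0,z-68])
    p,v=fit([(S,dd)],(.4349,.0156,np.radians(9.4)),(.006,.006,.05)); print(z,(p*1000).round(1),np.degrees(p[2]).round(2),v)
    if z==68: pd=p
for im in (S,S0):
  for nm,sh in(("lips",[((-27,26,30.5),(33,26,30.5)),((33,-26,30.5),(33,26,30.5)),((-27,-11,30.5),(25,-11,30.5))]),
             ("base",[((-43,34,14),(33,34,14)),((33,-34,14),(33,34,14)),((-43,-34,14),(-43,34,14))]),
             ("both",[((-27,26,30.5),(33,26,30.5)),((33,-26,30.5),(33,26,30.5)),((-43,34,14),(33,34,14)),((33,-34,14),(33,34,14)),((-43,-34,14),(-43,34,14))])):
    p,v=fit([(im,sh)],(.4920,.0265,np.radians(9.5)),(.005,.005,.06)); print(nm,(p*1000).round(1),np.degrees(p[2]).round(2),v)
crop("scene3",284,178,26,30,20,"pics/b5.png",.6,tf(de,pd))
crop("scene3",256,204,54,40,14,"pics/b6.png",.6,tf(sh,p))
```

```text
66 [435.5  12.6 263.3] 15.09 0.22032437757657056
67 [436.2  14.2 223.6] 12.81 0.2197293623733252
68 [436.8  15.  237.4] 13.6 0.21974555679383928
69 [437.3  15.3 274. ] 15.7 0.22037912801460885
lips [503.1  17.3 298. ] 17.07 0.2776380374218724
base [489.8  32.1 125.5] 7.19 0.348164172613074
both [490.   27.6 175.3] 10.04 0.2844383262130532
lips [491.6  26.6 206.1] 11.81 0.28209437578281316
base [491.   34.2 170.7] 9.78 0.3374374478153449
both [491.8  27.9 158.3] 9.07 0.31476189853584485
```

View pics/b5.png

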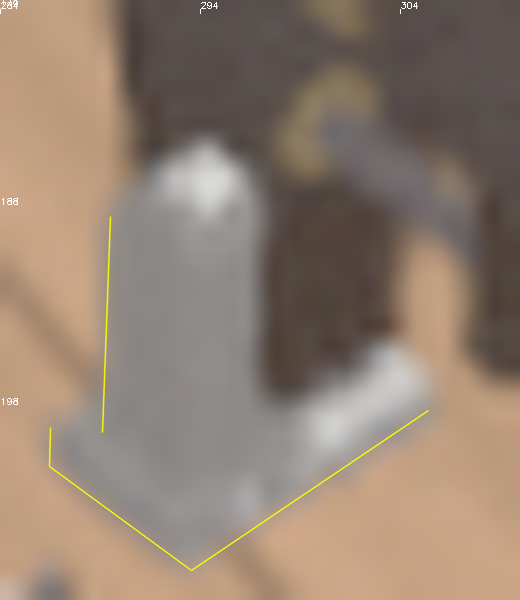

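View pics/b6.png

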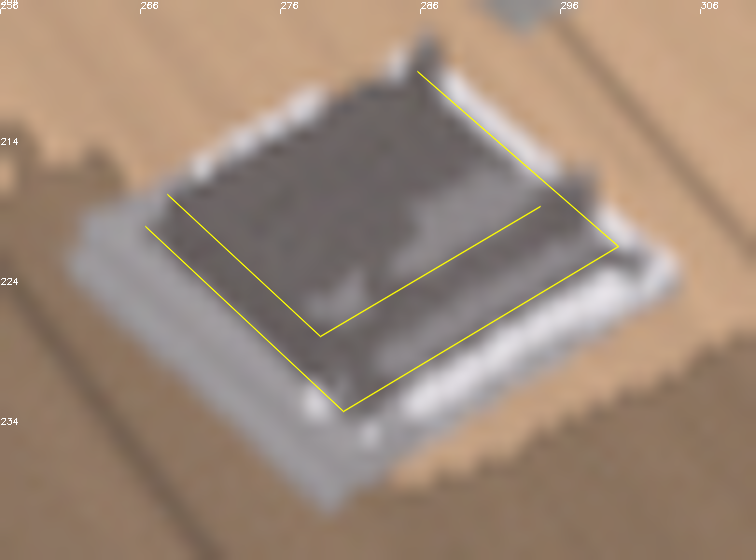

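```bash
python3 plan.py .4328 .0163 .057 -170.5
```

```text
pos [436.1  16.8 275.4] rot [-1.7999e+02  5.0000e-02 -1.7046e+02] t 7.1
delta tool mm [ 3.39  0.11 54.43] in target tool frame [ 3.35  0.1  54.43] turn units [-0.002  0.009  0.009]
```

```bash
python3 -m crank '[{"delta_pos":[2.5,0,20],"turn":[0,0,0],"claw":1},{"delta_pos":[0,0,15],"turn":[0,0,0],"claw":1},{"delta_pos":[0,0,10],"turn":[0,0,0],"claw":1},{"delta_pos":[0,0,5],"turn":[0,0,0],"claw":1},{"delta_pos":[0,0,2.5],"turn":[0,0,0],"claw":1},{"delta_pos":[0,0,0],"turn":[0,0,0],"claw":1}]'
python3 - <<'E'
from plant import optics,readout
import pickle
for n in("scene",): pickle.dump(optics.capture(n),open(n+"4.pkl","wb"))
s=readout.get_state();print(s["ee_pos"],s["force"],s["wrist_torque"])
from crop import *
crop("scene4",250,182,66,60,10,"pics/c1.png",.5)
E
```

```text
time_s: 7.85
ee_pos: [0.4334, 0.0162, 0.2225]
tcp_rot: [180.0, 0.0, -170.4]
force: [-1.2, -0.3, -5.2]
width: 0.0176
[0.43343926 0.01613798 0.22254946] [ 0.14376218  0.08174901 -3.60199791] [0.01716785 0.02427927 0.02007632]
```

View pics/c1.png

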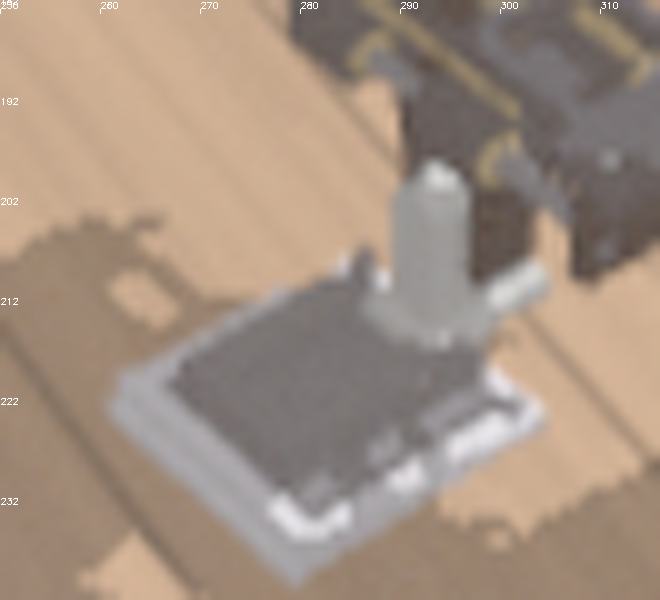

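Run:
```python
from dw import *
p=np.array([.4334,.0162,np.radians(9.5)])
sh=rect(-43,33,-34,34,14)+rect(-27,33,-26,26,30.5)+[((-42,y,14),(-42,y,30.5)) for y in(-24,24)]+[((-42,s*24,30.5),(-27,s*17,30.5)) for s in(1,-1)]+[((-27,y,14),(25,y,14)) for y in(-17,17)]
q=np.array([.492,.0262,np.radians(9.5)])
crop("scene4",254,190,52,46,15,"pics/c2.png",.5,list(tf(die_wire(17.5),p))+list(tf(sh,q)))
```

```text
(no output)
```

View pics/c2.png

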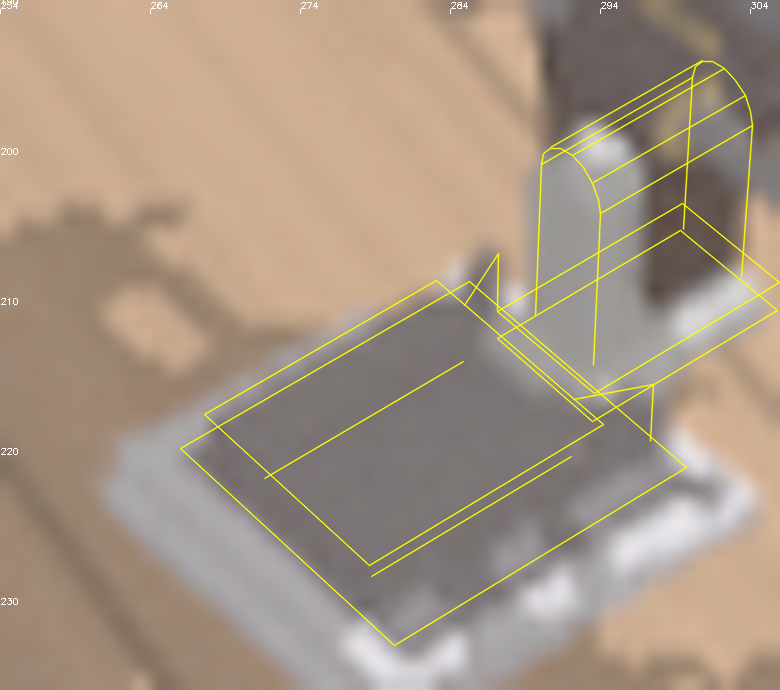

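```bash
for i in 1 2; do python3 -m crank '[{"delta_pos":[0,0,0.9],"turn":[0,0,0],"claw":1},{"delta_pos":[0,0,0.9],"turn":[0,0,0],"claw":1},{"delta_pos":[0,0,0],"turn":[0,0,0],"claw":1}]'|grep -E "force|pos|time"; done
```

```text
time_s: 8.28
ee_pos: [0.4332, 0.016, 0.2205]
force: [-0.3, 0.1, -3.7]
time_s: 8.65
ee_pos: [0.4332, 0.0161, 0.2199]
force: [-5.1, 0.8, 9.4]
```

```bash
python3 -m crank '[{"delta_pos":[0,0,-1.2],"turn":[0,0,0],"claw":1},{"delta_pos":[-3,0,0],"turn":[0,0,0],"claw":1},{"delta_pos":[-3,0,0],"turn":[0,0,0],"claw":1},{"delta_pos":[0,0,0],"turn":[0,0,0],"claw":1}]'|grep -E "force|pos|rot|time"; python3 -m crank '[{"delta_pos":[-3,0,0],"turn":[0,0,0],"claw":1},{"delta_pos":[-3,0,0],"turn":[0,0,0],"claw":1},{"delta_pos":[0,0,0],"turn":[0,0,0],"claw":1}]'|grep -E "force|pos|rot|time"; python3 -c "
from plant import readout
s=readout.get_state();print(s['force'],s['wrist_torque'])"
```

```text
time_s: 9.15
ee_pos: [0.438, 0.0165, 0.2201]
tcp_rot: [-179.9, -0.3, -170.5]
force: [-6.6, -0.8, 9.1]
time_s: 9.52
ee_pos: [0.4442, 0.0174, 0.22]
tcp_rot: [-179.9, -0.2, -170.5]
force: [-4.3, -1.3, 7.6]
[-4.25179525 -1.26844491  7.57073785] [-0.43041122  1.4633583  -0.08888011]
```

```bash
python3 -m crank '[{"delta_pos":[0,0,-0.6],"turn":[0,0,0],"claw":1},{"delta_pos":[0,0,0],"turn":[0,0,0],"claw":1}]'|grep -E "force|pos|rot|time"; python3 -m crank '[{"delta_pos":[-3,0,0],"turn":[0,0,0],"claw":1},{"delta_pos":[-3,0,0],"turn":[0,0,0],"claw":1},{"delta_pos":[0,0,0],"turn":[0,0,0],"claw":1}]'|grep -E "force|pos|rot|time"; python3 -c "
from plant import readout
s=readout.get_state();print(s['force'],s['wrist_torque'])"
```

```text
time_s: 9.78
ee_pos: [0.4455, 0.0182, 0.2203]
tcp_rot: [180.0, 0.0, -170.5]
force: [0.4, 0.7, -3.7]
time_s: 10.15
ee_pos: [0.4514, 0.0192, 0.2204]
tcp_rot: [180.0, 0.0, -170.5]
force: [0.4, 0.1, -3.9]
[ 0.37016041  0.07426381 -3.906705  ] [ 0.00227369  0.02849904 -0.04143277]
```

```bash
for i in 1; do python3 -m crank '[{"delta_pos":[-4,0,0],"turn":[0,0,0],"claw":1},{"delta_pos":[-4,0,0],"turn":[0,0,0],"claw":1},{"delta_pos":[-4,0,0],"turn":[0,0,0],"claw":1},{"delta_pos":[0,0,0],"turn":[0,0,0],"claw":1}]'|grep -E "force|pos|rot|time"; done; python3 -m crank '[{"delta_pos":[-4,0,0],"turn":[0,0,0],"claw":1},{"delta_pos":[-4,0,0],"turn":[0,0,0],"claw":1},{"delta_pos":[0,0,0],"turn":[0,0,0],"claw":1}]'|grep -E "force|pos|rot|time"; python3 -c "
from plant import readout
s=readout.get_state();print(s['force'],s['wrist_torque'])"
```

```text
time_s: 10.65
ee_pos: [0.4632, 0.0212, 0.2205]
tcp_rot: [180.0, 0.0, -170.5]
force: [0.4, -0.9, -3.8]
time_s: 11.02
ee_pos: [0.4711, 0.0225, 0.2205]
tcp_rot: [180.0, 0.0, -170.5]
force: [-0.2, -0.3, -4.0]
[-0.2116257  -0.26815437 -3.96663888] [-0.03252039  0.00147808 -0.00280087]
```

```bash
python3 -m crank '[{"delta_pos":[-4,0,0],"turn":[0,0,0],"claw":1},{"delta_pos":[-4,0,0],"turn":[0,0,0],"claw":1},{"delta_pos":[-3,0,0],"turn":[0,0,0],"claw":1},{"delta_pos":[0,0,0],"turn":[0,0,0],"claw":1}]'|grep -E "force|pos|rot|time"; for i in 1 2; do python3 -m crank '[{"delta_pos":[-1,0,0],"turn":[0,0,0],"claw":1},{"delta_pos":[-1,0,0],"turn":[0,0,0],"claw":1},{"delta_pos":[0,0,0],"turn":[0,0,0],"claw":1}]'|grep -E "force|pos|rot|time";done
```

```text
time_s: 11.52
ee_pos: [0.4819, 0.0243, 0.2204]
tcp_rot: [180.0, 0.0, -170.5]
force: [0.9, 0.7, -3.8]
time_s: 11.9
ee_pos: [0.4836, 0.0245, 0.2205]
tcp_rot: [180.0, 0.0, -170.5]
force: [-0.2, 0.4, -3.9]
time_s: 12.28
ee_pos: [0.4856, 0.0249, 0.2205]
tcp_rot: [180.0, 0.0, -170.5]
force: [-0.4, -0.1, -3.5]
```

```bash
for i in 1 2 3; do python3 -m crank '[{"delta_pos":[-1,0,0],"turn":[0,0,0],"claw":1},{"delta_pos":[-1,0,0],"turn":[0,0,0],"claw":1},{"delta_pos":[0,0,0],"turn":[0,0,0],"claw":1}]'|grep -E "force|pos|rot|time";done
```

```text
time_s: 12.65
ee_pos: [0.4876, 0.0252, 0.2204]
tcp_rot: [-180.0, 0.0, -170.5]
force: [0.1, 0.7, -5.1]
time_s: 13.02
ee_pos: [0.4891, 0.0254, 0.2203]
tcp_rot: [-180.0, -0.1, -170.5]
force: [-1.9, 1.0, -2.7]
time_s: 13.4
ee_pos: [0.4905, 0.0255, 0.2202]
tcp_rot: [-180.0, -0.2, -170.5]
force: [-4.1, -1.0, -1.4]
```

```bash
for i in 1 2; do python3 -m crank '[{"delta_pos":[-1,0,0],"turn":[0,0,0],"claw":1},{"delta_pos":[-1,0,0],"turn":[0,0,0],"claw":1},{"delta_pos":[0,0,0],"turn":[0,0,0],"claw":1}]'|grep -E "force|pos|rot|time";done
```

```text
time_s: 13.78
ee_pos: [0.4917, 0.0257, 0.2202]
tcp_rot: [-180.0, -0.4, -170.5]
force: [-9.0, 0.3, 2.8]
time_s: 14.15
ee_pos: [0.4925, 0.0258, 0.2203]
tcp_rot: [-179.9, -0.6, -170.5]
force: [-12.6, 1.5, 8.3]
```

```bash
for i in 1; do python3 -m crank '[{"delta_pos":[-1,0,0],"turn":[0,0,0],"claw":1},{"delta_pos":[-1,0,0],"turn":[0,0,0],"claw":1},{"delta_pos":[0,0,0],"turn":[0,0,0],"claw":1}]'|grep -E "force|pos|rot|time|width";done
python3 - <<'E'
from plant import optics,readout
import pickle
for n in("scene",): pickle.dump(optics.capture(n),open(n+"5.pkl","wb"))
from crop import *
crop("scene5",250,182,66,60,12,"pics/e1.png",.5)
E
```

```text
time_s: 14.52
ee_pos: [0.4933, 0.0259, 0.2203]
tcp_rot: [-179.9, -0.8, -170.5]
force: [-16.5, 2.2, 13.0]
width: 0.0176
```

View pics/e1.png

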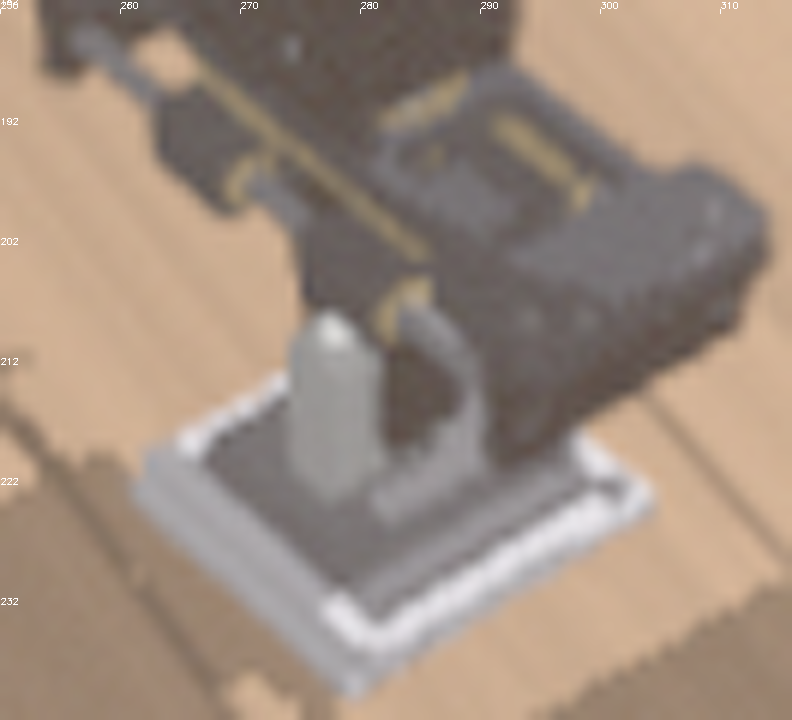

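```bash
for i in 1; do python3 -m crank '[{"delta_pos":[2,0,0],"turn":[0,0,0],"claw":1},{"delta_pos":[2,0,0],"turn":[0,0,0],"claw":1},{"delta_pos":[0.5,0,0],"turn":[0,0,0],"claw":1},{"delta_pos":[0,0,0],"turn":[0,0,0],"claw":1}]'|grep -E "force|pos|rot|time|width";done
python3 - <<'E'
from plant import optics,readout
import pickle
for n in("scene",): pickle.dump(optics.capture(n),open(n+"6.pkl","wb"))
from dw import *
q=np.array([.492,.0264,np.radians(9.5)])
sh=rect(-43,33,-34,34,14)+rect(-27,33,-26,26,30.5)
crop("scene6",254,190,52,46,15,"pics/e2.png",.5,list(tf(die_wire(15),q))+list(tf(sh,q)))
E
```

```text
time_s: 15.08
ee_pos: [0.4914, 0.0256, 0.2202]
tcp_rot: [-180.0, -0.3, -170.5]
force: [-7.9, -0.3, 1.0]
width: 0.0177
```

View pics/e2.png

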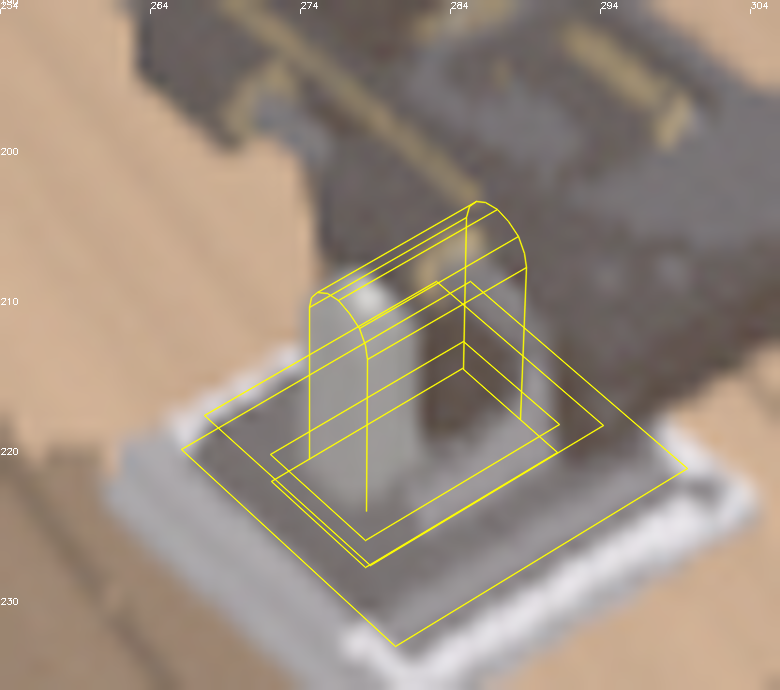

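```bash
python3 -m crank '[{"delta_pos":[1.2,0,0],"turn":[0,0,0],"claw":1},{"delta_pos":[0,0,-1.5],"turn":[0,0,0],"claw":1},{"delta_pos":[0,0,-1.5],"turn":[0,0,0],"claw":1},{"delta_pos":[0,0,-1.5],"turn":[0,0,0],"claw":1},{"delta_pos":[0,0,-1.5],"turn":[0,0,0],"claw":1},{"delta_pos":[0,0,-2],"turn":[0,0,0],"claw":1},{"delta_pos":[0,0,0],"turn":[0,0,0],"claw":1}]' 60|grep -E "force|pos|rot|time|width"
python3 - <<'E'
from plant import optics,readout
import pickle
s=readout.get_state();print(s['force'],s['wrist_torque'])
for n in("scene",): pickle.dump(optics.capture(n),open(n+"7.pkl","wb"))
from dw import *
crop("scene7",250,182,66,60,12,"pics/e3.png",.5)
E
```

```text
time_s: 16.0
ee_pos: [0.4911, 0.0257, 0.2281]
tcp_rot: [-180.0, -0.1, -170.5]
force: [-5.0, -0.2, -10.9]
width: 0.0174
[ -4.98716118  -0.16282025 -10.91437427] [-0.27920133  1.75105533  0.02177036]
```

View pics/e3.png

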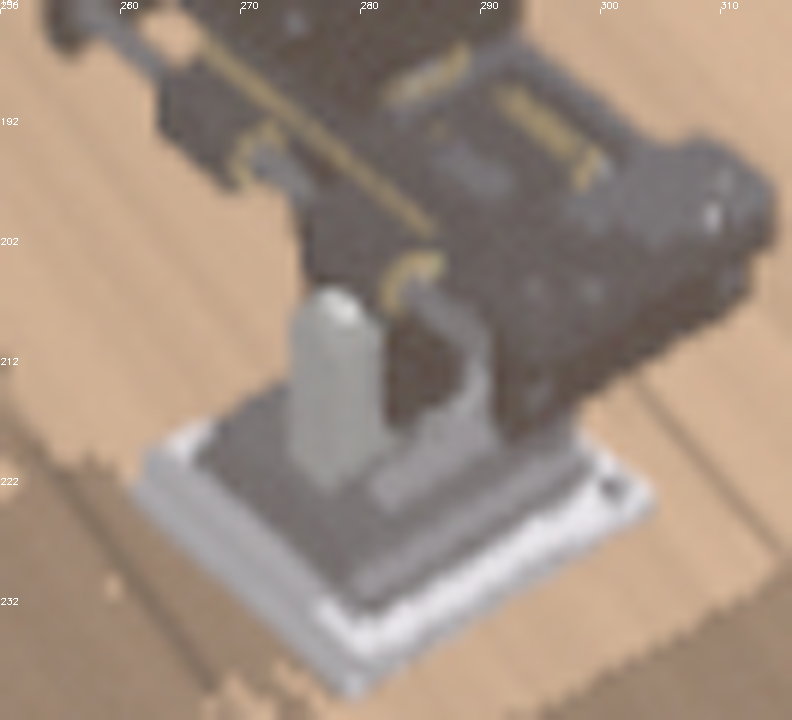

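```bash
python3 -m crank '[{"delta_pos":[0,0,-3],"turn":[0,0,0],"claw":1},{"delta_pos":[0,0,-4],"turn":[0,0,0],"claw":1},{"delta_pos":[0,0,-5],"turn":[0,0,0],"claw":1},{"delta_pos":[0,0,-8],"turn":[0,0,0],"claw":1},{"delta_pos":[0,0,-15],"turn":[0,0,0],"claw":1},{"delta_pos":[0,0,-15],"turn":[0,0,0],"claw":1},{"delta_pos":[0,0,-10],"turn":[0,0,0],"claw":1},{"delta_pos":[0,0,0],"turn":[0,0,0],"claw":1}]'|grep -E "force|pos|rot|time|width"
python3 - <<'E'
from plant import optics,readout
import pickle
s=readout.get_state();print(s['force'],s['wrist_torque'])
for n in("scene",): pickle.dump(optics.capture(n),open(n+"8.pkl","wb"))
from dw import *
crop("scene8",245,150,76,80,9,"pics/e4.png",.5)
E
```

```text
time_s: 17.05
ee_pos: [0.492, 0.026, 0.2895]
tcp_rot: [180.0, 0.2, -170.5]
force: [0.6, -0.3, -9.8]
width: 0.0174
[ 0.64422065 -0.26571219 -9.81258062] [ 0.01861034  0.03477035 -0.06556659]
```

View pics/e4.png

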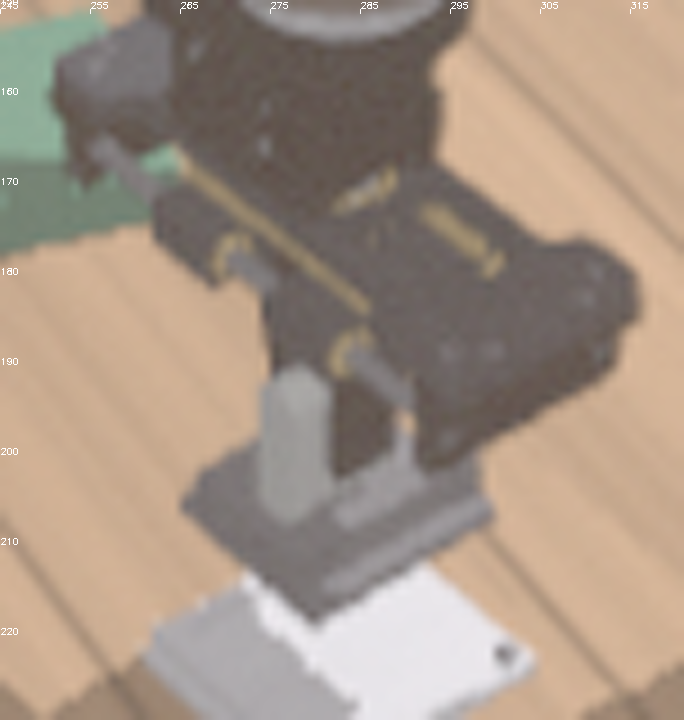

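```bash
python3 -m crank '[{"delta_pos":[0,0,-3],"turn":[0,0,0.4],"claw":1},{"delta_pos":[0,0,-3],"turn":[0,0,0.7],"claw":1},{"delta_pos":[0,0,0],"turn":[0,0,0.8],"claw":1},{"delta_pos":[0,0,0],"turn":[0,0,0.8],"claw":1},{"delta_pos":[0,0,0],"turn":[0,0,0.7],"claw":1},{"delta_pos":[0,0,0],"turn":[0,0,0.41],"claw":1},{"delta_pos":[0,0,0],"turn":[0,0,0],"claw":1}]'|grep -E "force|pos|rot|time|width"; python3 plan.py .4386 -.2641 .131 170.45
```

```text
time_s: 17.98
ee_pos: [0.4917, 0.0259, 0.2942]
tcp_rot: [-180.0, -0.0, 170.5]
force: [-0.1, 0.5, -9.5]
width: 0.0177
pos [491.7  25.9 294.2] rot [-1.7998e+02 -3.0000e-02  1.7049e+02] t 17.98
delta tool mm [   4.49 -294.8    -0.73] in target tool frame [   4.27 -294.8    -0.82] turn units [-0.003 -0.006  0.009]
```

```bash
python3 -m crank '[{"delta_pos":[0.4,-8,0],"turn":[0,0,0],"claw":1},{"delta_pos":[0.4,-16,0],"turn":[0,0,0],"claw":1},{"delta_pos":[0.4,-24,0],"turn":[0,0,0],"claw":1},{"delta_pos":[0.4,-32,0],"turn":[0,0,0],"claw":1},{"delta_pos":[0.4,-40,0],"turn":[0,0,0],"claw":1},{"delta_pos":[0.4,-40,0],"turn":[0,0,0],"claw":1},{"delta_pos":[0.4,-40,0],"turn":[0,0,0],"claw":1},{"delta_pos":[0.4,-36,0],"turn":[0,0,0],"claw":1},{"delta_pos":[0.4,-30,0],"turn":[0,0,0],"claw":1},{"delta_pos":[0.4,-16,0],"turn":[0,0,0],"claw":1}]'|grep -E "force|pos|rot|time|width";python3 -m crank '[{"delta_pos":[0.4,-8,0],"turn":[0,0,0],"claw":1},{"delta_pos":[0,-4.8,0],"turn":[0,0,0],"claw":1},{"delta_pos":[0,0,0],"turn":[0,0,0],"claw":1},{"delta_pos":[0,0,0],"turn":[0,0,0],"claw":1}]'|grep -E "force|pos|rot|time|width"; python3 plan.py .4386 -.2641 .131 170.45
python3 - <<'E'
from plant import optics,readout
import pickle
s=readout.get_state();print(s['force'],s['wrist_torque'])
for n in("scene","top"): pickle.dump(optics.capture(n),open(n+"9.pkl","wb"))
from dw import *
crop("scene9",195,90,90,95,8,"pics/f1.png",.6)
crop("top9",350,180,80,85,8,"pics/f2.png",.6)
E
```

```text
time_s: 19.23
ee_pos: [0.44, -0.2536, 0.2943]
tcp_rot: [-180.0, -0.0, 170.4]
force: [-0.1, -0.1, -10.0]
width: 0.0176
time_s: 19.73
ee_pos: [0.4389, -0.2636, 0.2945]
tcp_rot: [180.0, -0.0, 170.5]
force: [-0.2, 0.7, -9.4]
width: 0.0175
pos [ 438.9 -263.6  294.5] rot [179.99  -0.   170.55] t 19.73
delta tool mm [ 0.21 -0.59 -0.54] in target tool frame [ 0.21 -0.59 -0.54] turn units [ 0.002 -0.001  0.02 ]
[-0.18792565  0.67254534 -9.39619161] [-0.02406594 -0.03750998  0.00787297]
```

View pics/f1.png

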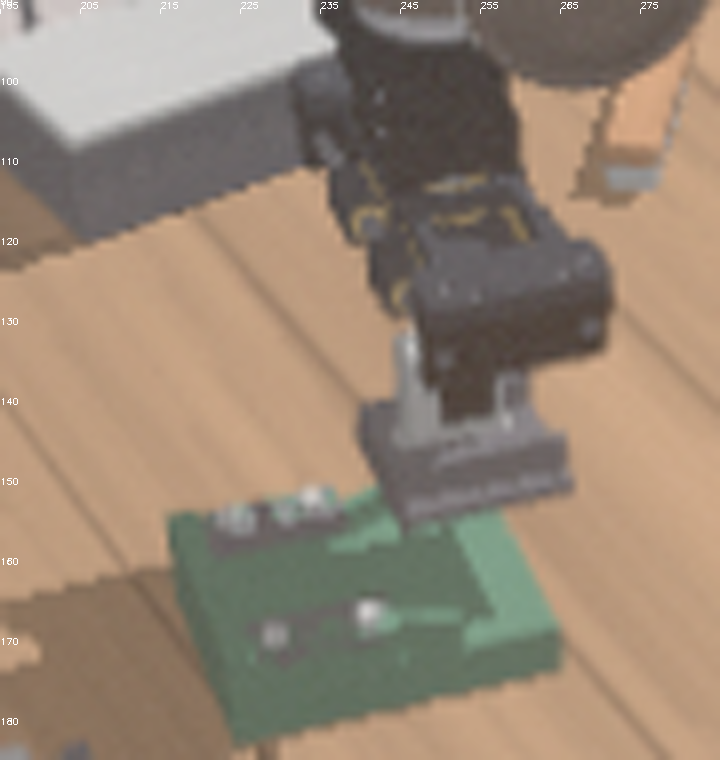

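View pics/f2.png

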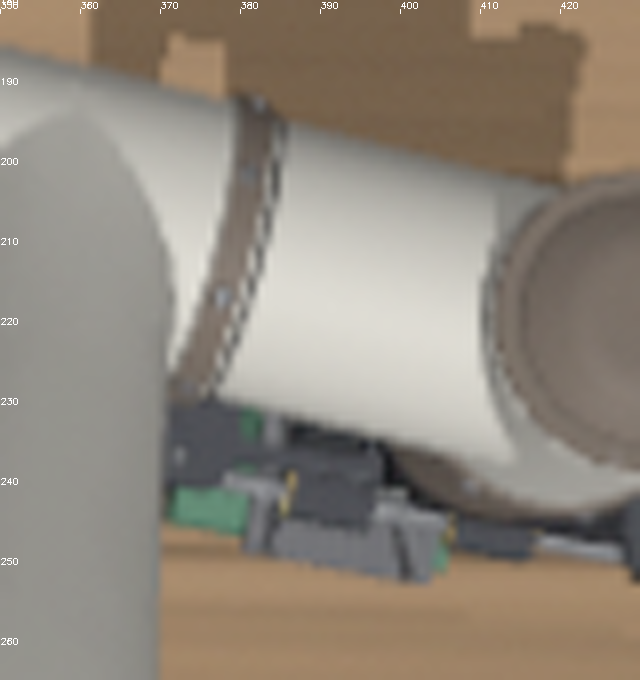

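Run:
```python
from dw import *
a=np.radians(-9.5)
q=np.array([.4388+.0022*np.cos(a),-.2638+.0022*np.sin(a),a])
sh=np.array(rect(-43,33,-34,34,8)+rect(-43,33,-34,34,0)+[((33,34,0),(33,34,8)),((-43,34,0),(-43,34,8)),((33,-34,0),(33,-34,8))],float)+[0,0,79]
crop("scene9",235,128,42,32,18,"pics/f3.png",.6,list(tf(sh,q)))
S=load("scene9")
e=np.array([((-43,34,0),(33,34,0)),((33,-34,0),(33,34,0)),((33,-34,0),(33,-34,8)),((-43,34,0),(-43,34,8))],float)
for z in(77,78,79,80):
    p,v=fit([(S,list(e+[0,0,z]))],q,(.005,.005,.06)); print(z,(p*1000).round(1),np.degrees(p[2]).round(2),v)
print((q*1000).round(1))
```

```text
77 [ 443.2 -263.7 -151.4] -8.67 0.27174389331394916
78 [ 443.9 -262.6 -136.6] -7.83 0.2720375368712659
79 [ 444.3 -261.3 -145.3] -8.33 0.2719066509813704
80 [ 444.7 -260.2 -144.9] -8.3 0.2719541860383344
[ 441.  -264.2 -165.8]
```

View pics/f3.png

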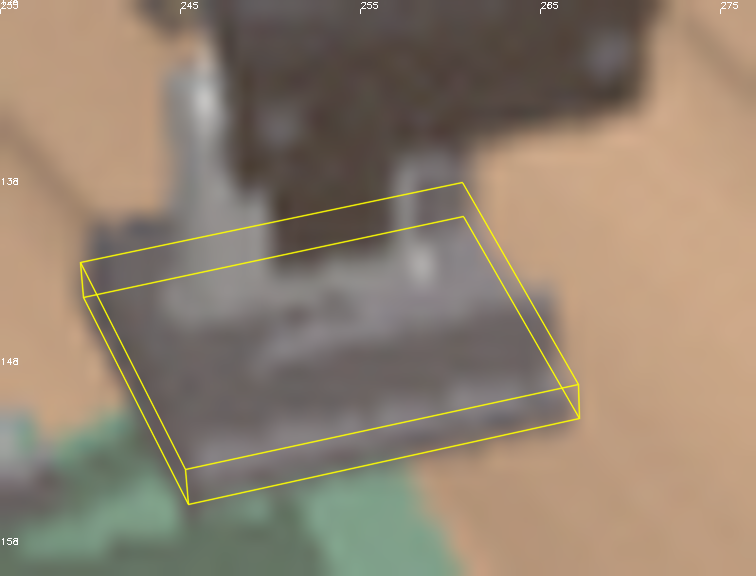

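```bash
python3 -m crank '[{"delta_pos":[0,0,8],"turn":[0,0,0],"claw":1},{"delta_pos":[0,0,12],"turn":[0,0,0],"claw":1},{"delta_pos":[0,0,12],"turn":[0,0,0],"claw":1},{"delta_pos":[0,0,8],"turn":[0,0,0],"claw":1},{"delta_pos":[0,0,6],"turn":[0,0,0],"claw":1},{"delta_pos":[0,0,3],"turn":[0,0,0],"claw":1},{"delta_pos":[0,0,0],"turn":[0,0,0],"claw":1}]'|grep -E "force|pos|rot|time|width"
python3 -m crank '[{"delta_pos":[0,0,1.5],"turn":[0,0,0],"claw":1},{"delta_pos":[0,0,1.5],"turn":[0,0,0],"claw":1},{"delta_pos":[0,0,0],"turn":[0,0,0],"claw":1}]'|grep -E "force|pos|rot|time|width"
python3 - <<'E'
from plant import optics,readout
import pickle
for n in("scene",): pickle.dump(optics.capture(n),open(n+"10.pkl","wb"))
from dw import *
crop("scene10",205,120,75,65,10,"pics/g1.png",.6)
E
```

```text
time_s: 20.7
ee_pos: [0.4388, -0.2642, 0.2454]
tcp_rot: [-180.0, -0.0, 170.5]
force: [-0.1, 0.8, -9.0]
width: 0.0173
time_s: 21.08
ee_pos: [0.4387, -0.2641, 0.2424]
tcp_rot: [180.0, -0.0, 170.5]
force: [-0.5, -0.4, -9.8]
width: 0.0176
```

View pics/g1.png

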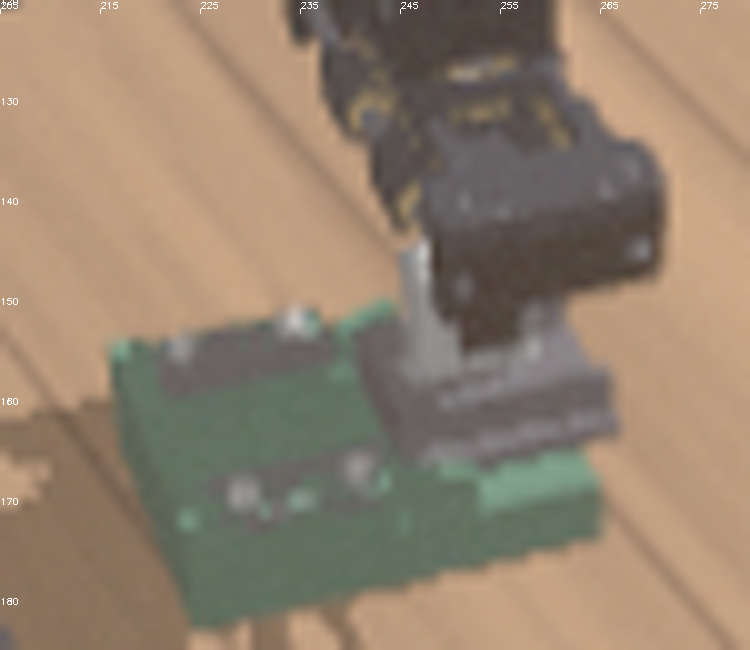

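```bash
for i in 1 2; do python3 -m crank '[{"delta_pos":[0,0,1],"turn":[0,0,0],"claw":1},{"delta_pos":[0,0,0],"turn":[0,0,0],"claw":1}]'|grep -E "force|pos|rot|time";done
```

```text
time_s: 21.38
ee_pos: [0.4388, -0.2641, 0.2416]
tcp_rot: [-180.0, 0.0, 170.5]
force: [0.6, -0.1, -9.3]
time_s: 21.62
ee_pos: [0.4388, -0.2642, 0.241]
tcp_rot: [-180.0, 0.0, 170.5]
force: [-0.5, -0.0, -4.0]
```

```bash
python3 -m crank '[{"delta_pos":[0,0,1],"turn":[0,0,0],"claw":1},{"delta_pos":[0,0,0],"turn":[0,0,0],"claw":1},{"delta_pos":[-2,0,0],"turn":[0,0,0],"claw":1},{"delta_pos":[-2,0,0],"turn":[0,0,0],"claw":1},{"delta_pos":[0,0,0],"turn":[0,0,0],"claw":1}]'|grep -E "force|pos|rot|time"; python3 -m crank '[{"delta_pos":[-2,0,0],"turn":[0,0,0],"claw":1},{"delta_pos":[-2,0,0],"turn":[0,0,0],"claw":1},{"delta_pos":[0,0,0],"turn":[0,0,0],"claw":1}]'|grep -E "force|pos|rot|time"; python3 -c "
from plant import readout
s=readout.get_state();print(s['force'],s['wrist_torque'])"
```

```text
time_s: 22.25
ee_pos: [0.4425, -0.2648, 0.2391]
tcp_rot: [180.0, -0.1, 170.5]
force: [-2.8, 0.0, -2.5]
time_s: 22.62
ee_pos: [0.4472, -0.2655, 0.2394]
tcp_rot: [-180.0, 0.1, 170.5]
force: [-1.3, 1.8, -5.1]
[-1.3452172   1.81152884 -5.12388838] [0.0641872  0.54848028 0.04605075]
```

```bash
for i in 1 2 3; do python3 -m crank '[{"delta_pos":[-2.5,0,0],"turn":[0,0,0],"claw":1},{"delta_pos":[-2.5,0,0],"turn":[0,0,0],"claw":1},{"delta_pos":[0,0,0],"turn":[0,0,0],"claw":1}]'|grep -E "force|pos|rot|time";done
```

```text
time_s: 23.0
ee_pos: [0.4521, -0.2663, 0.2395]
tcp_rot: [-180.0, 0.1, 170.5]
force: [-1.8, 0.8, -5.3]
time_s: 23.38
ee_pos: [0.457, -0.2672, 0.2395]
tcp_rot: [-180.0, 0.1, 170.5]
force: [-1.0, -0.4, -4.8]
time_s: 23.75
ee_pos: [0.462, -0.268, 0.2394]
tcp_rot: [-180.0, 0.1, 170.5]
force: [-2.1, -0.3, -5.1]
```

```bash
for i in 1 2 3; do python3 -m crank '[{"delta_pos":[-3,0,0],"turn":[0,0,0],"claw":1},{"delta_pos":[-3,0,0],"turn":[0,0,0],"claw":1},{"delta_pos":[-3,0,0],"turn":[0,0,0],"claw":1},{"delta_pos":[0,0,0],"turn":[0,0,0],"claw":1}]'|grep -E "force|pos|rot|time";done
```

```text
time_s: 24.25
ee_pos: [0.4709, -0.2695, 0.2394]
tcp_rot: [-180.0, 0.1, 170.5]
force: [-1.5, 0.7, -4.3]
time_s: 24.75
ee_pos: [0.4798, -0.271, 0.2394]
tcp_rot: [-180.0, 0.1, 170.5]
force: [-2.9, 0.6, -5.1]
time_s: 25.25
ee_pos: [0.4887, -0.2725, 0.2394]
tcp_rot: [-180.0, 0.1, 170.5]
force: [-1.0, -0.2, -5.6]
```

```bash
for i in 1 ; do python3 -m crank '[{"delta_pos":[-3,0,0],"turn":[0,0,0],"claw":1},{"delta_pos":[-3,0,0],"turn":[0,0,0],"claw":1},{"delta_pos":[-3,0,0],"turn":[0,0,0],"claw":1},{"delta_pos":[-2,0,0],"turn":[0,0,0],"claw":1},{"delta_pos":[0,0,0],"turn":[0,0,0],"claw":1}]'|grep -E "force|pos|rot|time";done; for i in 1 2 3 ; do python3 -m crank '[{"delta_pos":[-1,0,0],"turn":[0,0,0],"claw":1},{"delta_pos":[-1,0,0],"turn":[0,0,0],"claw":1},{"delta_pos":[0,0,0],"turn":[0,0,0],"claw":1}]'|grep -E "force|pos|rot|time";done
```

```text
time_s: 25.88
ee_pos: [0.4993, -0.2742, 0.2394]
tcp_rot: [-180.0, 0.1, 170.5]
force: [-1.6, -0.5, -4.5]
time_s: 26.25
ee_pos: [0.501, -0.2745, 0.2394]
tcp_rot: [-180.0, 0.0, 170.5]
force: [-2.8, 0.1, -3.7]
time_s: 26.62
ee_pos: [0.5031, -0.2749, 0.2394]
tcp_rot: [-180.0, 0.0, 170.5]
force: [-1.9, 0.8, -3.5]
time_s: 27.0
ee_pos: [0.5051, -0.2752, 0.2394]
tcp_rot: [-180.0, 0.0, 170.5]
force: [-1.7, 0.3, -3.6]
```

```bash
for i in 1 2 3 ; do python3 -m crank '[{"delta_pos":[-1,0,0],"turn":[0,0,0],"claw":1},{"delta_pos":[-1,0,0],"turn":[0,0,0],"claw":1},{"delta_pos":[0,0,0],"turn":[0,0,0],"claw":1}]'|grep -E "force|pos|rot|time";done
```

```text
time_s: 27.38
ee_pos: [0.507, -0.2755, 0.2394]
tcp_rot: [-180.0, 0.0, 170.5]
force: [-1.9, 0.4, -3.6]
time_s: 27.75
ee_pos: [0.5085, -0.2758, 0.2395]
tcp_rot: [180.0, -0.1, 170.5]
force: [-4.2, 1.1, -1.8]
time_s: 28.12
ee_pos: [0.5093, -0.276, 0.2393]
tcp_rot: [180.0, -0.3, 170.5]
force: [-8.1, 2.1, 0.7]
```

```bash
for i in 1 2 3 ; do python3 -m crank '[{"delta_pos":[-1,0,0],"turn":[0,0,0],"claw":1},{"delta_pos":[-1,0,0],"turn":[0,0,0],"claw":1},{"delta_pos":[0,0,0],"turn":[0,0,0],"claw":1}]'|grep -E "force|pos|rot|time";done
python3 - <<'E'
from plant import optics,readout
import pickle
for n in("scene",): pickle.dump(optics.capture(n),open(n+"11.pkl","wb"))
from dw import *
q=np.array([.5109,-.2763,np.radians(-9.55)])
sh=rect(-43,33,-34,34,33)+rect(-27,33,-26,26,49.5)
crop("scene11",205,125,64,60,12,"pics/g2.png",.6)
crop("scene11",205,125,64,60,12,"pics/g3.png",.6,list(tf(die_wire(34),q))+list(tf(sh,q)))
E
```

```text
time_s: 28.5
ee_pos: [0.5102, -0.2762, 0.2394]
tcp_rot: [180.0, -0.5, 170.5]
force: [-10.6, 2.6, 4.6]
time_s: 28.88
ee_pos: [0.511, -0.2764, 0.2394]
tcp_rot: [179.9, -0.8, 170.4]
force: [-15.0, 3.1, 7.7]
time_s: 29.25
ee_pos: [0.5119, -0.2766, 0.2395]
tcp_rot: [179.9, -1.0, 170.4]
force: [-17.2, 4.2, 11.4]
```

View pics/g2.png

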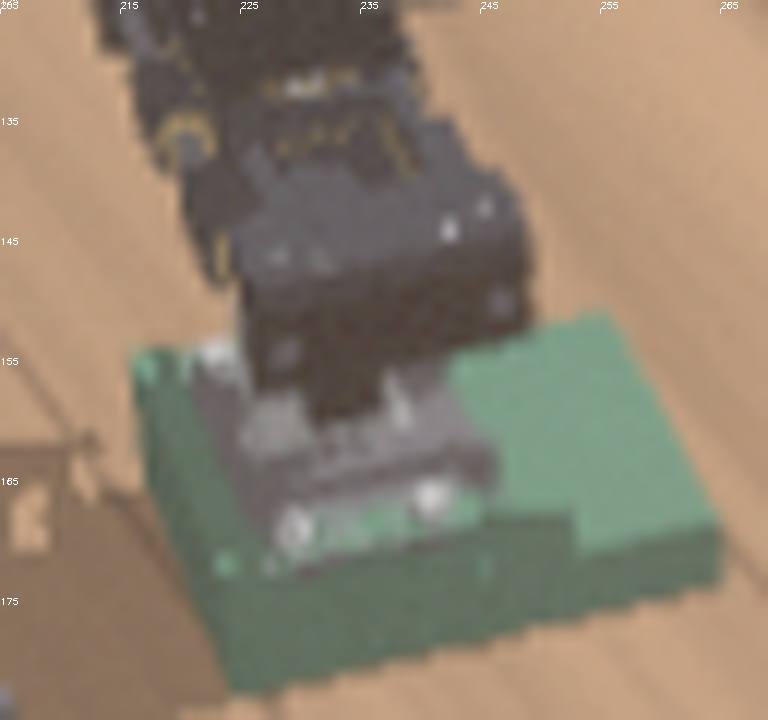

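View pics/g3.png

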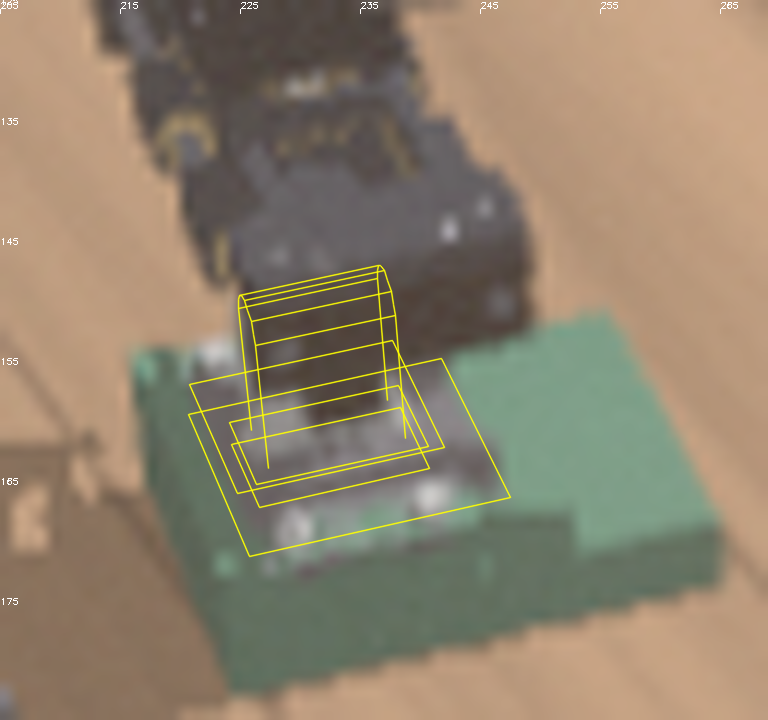

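```bash
python3 -m crank '[{"delta_pos":[2,0,0],"turn":[0,0,0],"claw":1},{"delta_pos":[2,0,0],"turn":[0,0,0],"claw":1},{"delta_pos":[0,0,0.8],"turn":[0,0,0],"claw":1},{"delta_pos":[0,0,0],"turn":[0,0,0],"claw":1}]'|grep -E "force|pos|rot|time"
```

```text
time_s: 29.8
ee_pos: [0.5101, -0.2762, 0.2393]
tcp_rot: [180.0, -0.5, 170.5]
force: [-12.4, 3.6, 8.9]
```

```bash
python3 -m crank '[{"delta_pos":[1.5,0,0],"turn":[0,0,0],"claw":1},{"delta_pos":[1,0,0],"turn":[0,0,0],"claw":1},{"delta_pos":[0,0,0],"turn":[0,0,0],"claw":1}]'|grep -E "force|pos|rot|time"
```

```text
time_s: 30.18
ee_pos: [0.5091, -0.2759, 0.2392]
tcp_rot: [180.0, -0.2, 170.5]
force: [-7.6, 2.5, 3.1]
```

```bash
python3 -m crank '[{"delta_pos":[0,0,0],"turn":[0,0,0],"claw":0.4},{"delta_pos":[0,0,0],"turn":[0,0,0],"claw":0.3},{"delta_pos":[0,0,0],"turn":[0,0,0],"claw":0.1},{"delta_pos":[0,0,0],"turn":[0,0,0],"claw":0.1}]'; python3 -m crank '[{"delta_pos":[0,0,-5],"turn":[0,0,0],"claw":0.1},{"delta_pos":[0,0,-15],"turn":[0,0,0],"claw":0.1},{"delta_pos":[0,0,-30],"turn":[0,0,0],"claw":0.1},{"delta_pos":[0,0,-40],"turn":[0,0,0],"claw":0.1},{"delta_pos":[30,30,-20],"turn":[0,0,0],"claw":0.1},{"delta_pos":[40,-40,-20],"turn":[0,0,0],"claw":0.1},{"delta_pos":[0,0,0],"turn":[0,0,0],"claw":0.1}]'
```

```text
time_s: 30.68
ee_pos: [0.5107, -0.2761, 0.2389]
tcp_rot: [-180.0, 0.1, 170.5]
force: [-0.6, 0.6, -1.1]
width: 0.0377
time_s: 31.55
ee_pos: [0.4376, -0.275, 0.372]
tcp_rot: [-179.9, 0.3, 170.4]
force: [0.8, -0.1, -0.6]
width: 0.0394
```

```bash
python3 -m crank '[{"delta_pos":[0,40,-5],"turn":[0,0,0],"claw":0},{"delta_pos":[0,50,0],"turn":[0,0,0],"claw":0},{"delta_pos":[0,50,0],"turn":[0,0,0],"claw":0},{"delta_pos":[0,50,0],"turn":[0,0,0],"claw":0},{"delta_pos":[0,50,0],"turn":[0,0,0],"claw":0},{"delta_pos":[0,40,0],"turn":[0,0,0],"claw":0},{"delta_pos":[0,30,0],"turn":[0,0,0],"claw":0},{"delta_pos":[0,0,0],"turn":[0,0,0],"claw":0},{"delta_pos":[0,0,0],"turn":[0,0,0],"claw":0}]'
python3 - <<'E'
from plant import optics,readout
import pickle
for n in("scene","top"): pickle.dump(optics.capture(n),open(n+"12.pkl","wb"))
from dw import *
q=np.array([.5109,-.2763,np.radians(-9.55)])
sh=rect(-43,33,-34,34,33)+rect(-27,33,-26,26,49.5)
crop("scene12",205,135,64,50,12,"pics/z1.png",.6)
crop("scene12",205,135,64,50,12,"pics/z2.png",.6,list(tf(die_wire(33),q))+list(tf(sh,q)))
crop("top12",360,185,66,66,9,"pics/z3.png",.6)
crop("top12",360,185,66,66,9,"pics/z4.png",.6,list(tf(die_wire(33),q))+list(tf(sh,q)))
for n in("scene12","top12"): cv2.imwrite(f"pics/{n}.png",load(n)["img"][:,:,::-1])
E
```

```text
time_s: 32.67
ee_pos: [0.4907, 0.0312, 0.3738]
tcp_rot: [-180.0, -0.0, 170.5]
force: [-0.2, -0.4, 0.4]
width: 0.0436
```

View pics/z1.png

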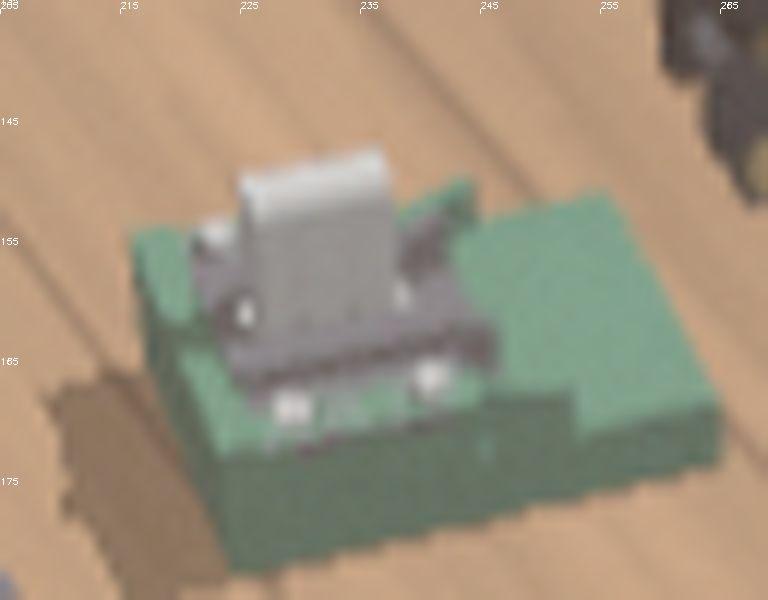

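View pics/z2.png

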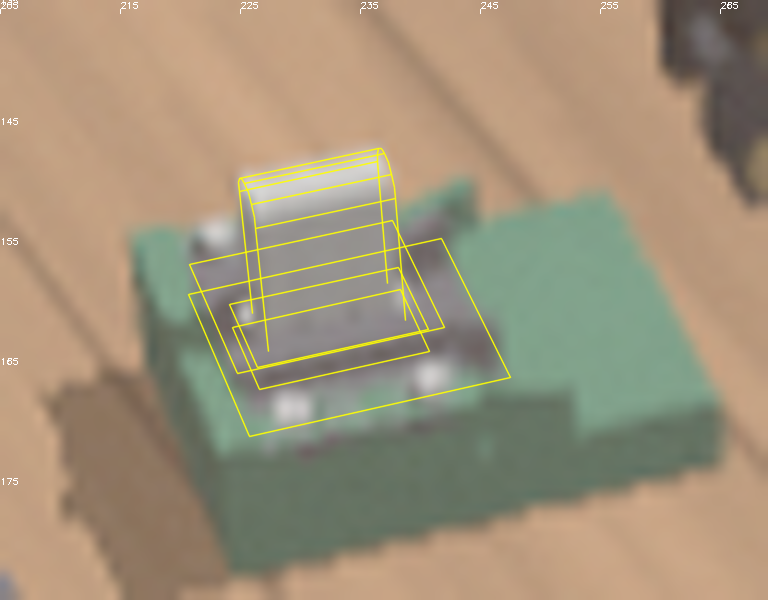

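View pics/z3.png

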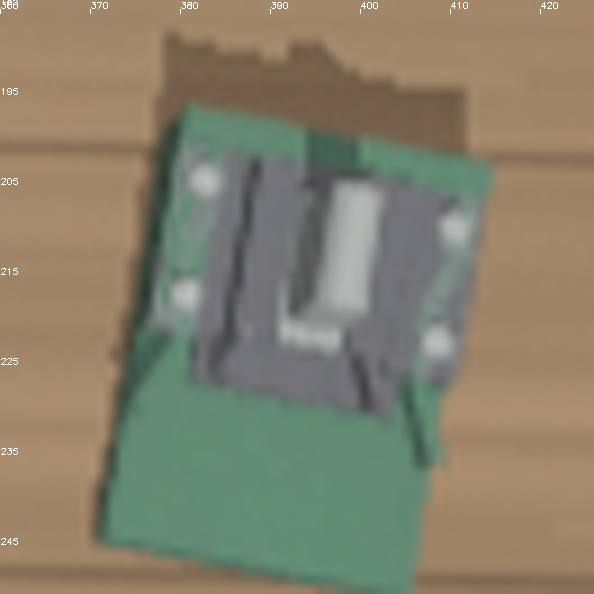

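View pics/z4.png

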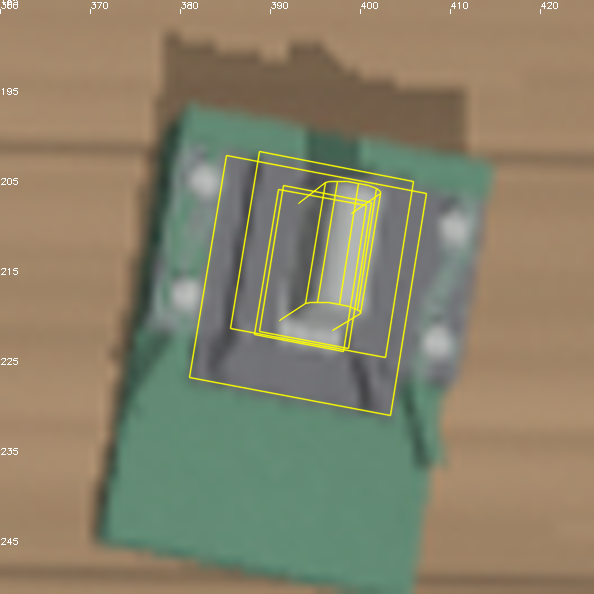

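View pics/scene12.png

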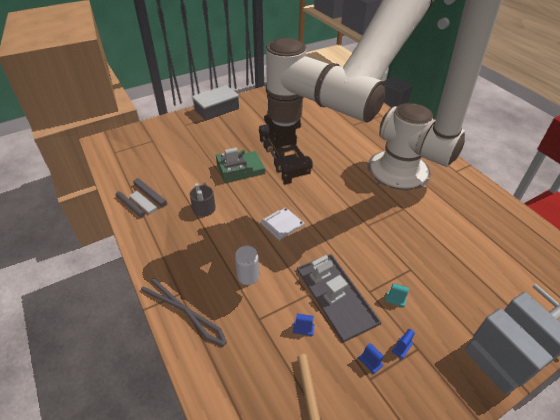

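Run:
```python
from dw import *
T,S=load("top12"),load("scene12")
q=np.array([.5109,-.2763,np.radians(-9.55)])
rear=[((-43,-30,33),(-43,30,33))]
dt=[((-25,-14,41),(-25,14,41)),((-20,9,84),(20,9,84)),((-20,-9,84),(20,-9,84)),((20,-7,91),(20,7,91))]
ds=[((-20,0,93),(20,0,93)),((-20,9,41),(-20,9,84)),((20,9,50),(20,9,84)),((20,9,84),(20,0,93))]
ax=np.array([np.cos(q[2]),np.sin(q[2])])
G=grads(T,.6)
def scan(c,segs):
    G=grads(c,.6);r=[]
    for d in np.arange(-6,6.1,.25):
        p=q.copy();p[:2]+=ax*d/1000; r.append((score(c,G,tf(segs,p),9),d))
    r.sort(reverse=True); return [x[1] for x in r[:3]]
print("rear",scan(T,rear),"foot rear",scan(T,dt[:1]),"crown front",scan(T,dt[3:]), "sc ends",scan(S,ds[1:2]),scan(S,ds[2:3]))
```

```text
rear [np.float64(-1.5), np.float64(-1.75), np.float64(-2.0)] foot rear [np.float64(-2.0), np.float64(-1.75), np.float64(-1.5)] crown front [np.float64(0.0), np.float64(0.25), np.float64(-0.25)] sc ends [np.float64(-0.75), np.float64(-0.5), np.float64(-1.0)] [np.float64(6.0), np.float64(5.75), np.float64(5.5)]
```

Run:
```python
from dw import *
T,S=load("top12"),load("scene12")
q=np.array([.5109,-.2763,np.radians(-9.55)]); ax=np.array([np.cos(q[2]),np.sin(q[2])])
def scan(c,segs):
    G=grads(c,.6);r=[]
    for d in np.arange(-6,6.1,.25):
        p=q.copy();p[:2]+=ax*d/1000; r.append((score(c,G,tf(segs,p),9),d))
    r.sort(reverse=True); return [float(x[1]) for x in r[:3]]
for nm,c in(("top",T),("scene",S)):
    print(nm,"bed front top",scan(c,[((-100,-48,25),(-100,48,25))]),"front bottom",scan(c,[((-100,-48,0),(-100,48,0))]),"stop top inner",scan(c,[((33,-48,47),(33,48,47))]),"stop top outer",scan(c,[((45,-48,47),(45,48,47))]))
    print(" shoe rear top",scan(c,[((-43,-30,33),(-43,30,33))]),scan(c,[((-43,-30,25),(-43,30,25))]))
```

```text
top bed front top [-2.0, -1.75, -2.25] front bottom [1.0, 0.75, 1.25] stop top inner [-4.5, -4.25, -4.75] stop top outer [-0.5, -0.25, -0.75]
 shoe rear top [-1.5, -1.75, -2.0] [-0.5, -0.25, 0.0]
scene bed front top [0.75, 1.0, 0.5] front bottom [-6.0, -5.75, -5.5] stop top inner [-6.0, -5.75, -5.5] stop top outer [0.25, 0.5, 0.75]
 shoe rear top [-0.5, -0.75, -1.0] [-3.0, -3.25, -2.75]
```

```bash
python3 -c "
from plant import manip;print(manip.hand_in())"
```

```text
the job is handed in; nothing more can be done
None
```

The narrow round-crowned die is in the steel shoe, and the shoe is home in the green hammer bed. I let go, moved the gripper clear, and handed in about 33 s into the 67 s allowed. `hand_in` gives no verdict, so the result rests on the checks below.

**How it went:** I gripped the die in the tray and slid it under the shoe's lips until it met the back wall, pushing to about 17 N. I then lifted die and shoe together; the wrist read about 9.8 N, which fits both pieces hanging. I set them on the apron and slid the shoe under the gibs with 1–3 N of push. It met the stop within about 1 mm of where I had predicted. I pushed to about 18 N, eased off and opened the fingers.

**Last checks:**
- **Die in shoe:** in the top picture the end of the die's foot is within about 0.5 mm of the home position relative to the shoe.
- **Shoe in bed:** the shoe's rear edge is also within about 0.5 mm of home, relative to the bed's front edge.
- **Other items:** the last overview picture shows the two broad-headed dies, the pot and the can standing where they were. I judged this by eye and did not measure it.

**What disagreed:**
- The two cameras differed by 1–2 mm on positions.
- The scene camera and some edge scans (such as the stop's inner edge) were too weak to use, so the final figures rely on the top picture and the contact forces.
- The die sits slightly turned within its play in the slot.

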